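# Take the hot lid off the heated filling hopper with the lid lifter

## Task

The steel lid on the small heated hopper is hot: pick up the orange-handled lid lifter, hook its fork under the lid's brass loop and lift the lid off, keeping it level and never touching it with the gripper or arm. Carry the lid without haste, set it down gently (do not drop it) flat in the middle of the round cork rest and unhook it, then put the lifter back in its leaning cradle the way it was. Leave the two bottles and the jar where they stand.

Things in the scene. Friction and masses are not known exactly. Their poses are not given: they have to be found in the camera images.
- station: Fixed heated hopper, its -x side roughly to the robot. Origin: on the table under the pot's axis, z up. Grey base plate 12 mm thick, from -83 to +107 mm in x and y. Round steel pot: 140 mm outside diameter, 128 mm inside, rim at z = 85 mm. Column of 28 mm diameter (48 mm in its top 50 mm) at x = +70, y = +85 mm, up to z = 327 mm, carries the head.
- head_under (a point): Centre of the underside of the fixed grey drive head, 265 mm above the table, over the pot's axis; axes as the station's. The head is an upright cylinder of 72 mm diameter, 87 mm tall, on a 30 mm arm (25 to 55 mm above this point) from the column. Because of it the lifter must come in under it leaning about 27 degrees from vertical, handle towards the station's -x.
- lid: Loose hot steel lid, about 0.25 kg: flange of 148 mm diameter, 5 mm thick; below it a plug of 116 mm diameter, 8 mm deep, that sits in the pot with 6 mm play all round. Origin: centre of the flange's underside (85 mm above the table on the pot; 8 mm above any flat that the plug stands on). z up; the brass loop stands in the lid's y-z plane.
- lid_loop (a point): Centre of the top bar of the lid's brass loop: round bar of 8 mm diameter along the lid's y axis, 53 mm above the lid's origin (48 mm above the flange's top face), straight for 52 mm, then bent down to two legs at y = +-34 mm. Axes as the lid's.
- lifter: Loose rigid lid lifter, about 0.14 kg. Origin: corner of its fork, midway between the tines. z: up the shaft to the handle; x: along the prongs. Two L-shaped tines of 8 mm round steel at y = +-12 mm (centre lines): each rises 45 mm along z and has a prong along +x ending at 28 mm. Crosspiece at z = 46 mm, flat shaft 8 x 10 mm from there to the handle.
- fork_rest (a point): Where the centre of the loop's bar settles in the fork when the lid hangs: x = 8, z = 8 mm in the lifter's frame, midway between the tines; axes as the lifter's. It settles there if the lifter leans about 27 degrees, handle tipped to the side away from the prongs, so that the prongs slope upward.
- lifter_grip (a point): Middle of the lifter's orange handle, 195 mm up the lifter's z axis from its origin; axes as the lifter's. The handle reaches from z = 150 to 245 mm, is 30 mm wide in x and 16 mm thick in y: grip it on the +-y faces.
- cradle: Fixed cradle, blue base 130 x 90 mm (x -50 to +80 mm), -x side roughly to the robot; origin on the table, z up. In its leaning aluminium trough the lifter lies at 0.47 rad (27 degrees) from vertical in the cradle's x-z plane, handle up and to -x, prongs to +x and up. The trough holds the lower 130 mm of it, is open upward; cheeks leave 6 mm beside the tines, 14 mm high.
- cradle_seat (a point): Where the lifter's origin lies when it is seated in the cradle: x = +50, z = +45 mm in the cradle's frame. Axes as the cradle's.
- rest: Fixed round cork lid rest, 170 mm diameter, 12 mm thick. Origin: centre of its underside on the table, z up. It is on one side of the hopper, the cradle on the other; they may change sides.
- bottle_a: Bystander: loose amber bottle with white cap, 40 mm diameter, 85 mm tall, standing. Origin: centre of its underside.
- bottle_b: Bystander: a second loose bottle of the same kind. Origin: centre of its underside.
- jar: Bystander: loose low white jar, 60 mm diameter, 45 mm tall. Origin: centre of its underside.

How it is judged:
On the way, in this order (a step that is already met when the one before it is completed fails the run):
1. the lid hangs level from the lifter, clear of the hopper (z of lid in the frame of station above 0.098 m and contact force between lid and lifter above 1 N and contact force between lid and station below 0.05 N and angle between lid's own z axis and vertical below 0.25 rad), for 0.2 s.
2. the lid lies flat on the cork rest, unhooked from the lifter (horizontal distance between lid and rest below 0.03 m and z of lid in the frame of rest between 0.016 and 0.024 m and angle between lid's own z axis and vertical below 0.06 rad and contact force between lid and lifter below 0.05 N and linear speed of lid below 0.02 m/s), for 0.2 s.
At the end, for the whole second after the job is handed in: The lid lies still and flat (within 0.06 rad) on the cork rest, its centre within 30 mm of the rest's centre; the lifter lies still in its cradle, its origin within 20 mm of the seat, leaning 0.35 to 0.60 rad and turned less than 0.25 rad from the cradle's direction, released and clear of the lid (all of step 2 and distance between lifter and cradle_seat below 0.02 m and angle between lifter's own z axis and vertical between 0.35 and 0.6 rad and angle between the y axis of lifter and the y axis of cradle, either way round below 0.25 rad and linear speed of lifter below 0.02 m/s); the robot touches nothing.
It fails at once if the gripper or arm touches the hot lid (contact force between any of the fingers, the arm and lid above 0.3 N).
It fails at once if the lid tips more than 0.4 rad (23 degrees) from level (angle between lid's own z axis and vertical above 0.4 rad).
It fails at once if the lid moves faster than 0.8 m/s (dropped or swung) (linear speed of lid above 0.8 m/s).
It fails at once if a bottle or the jar is shifted by more than 2 cm or tipped over (distance of any of bottle_a, bottle_b, jar from where it was at the start of the episode above 0.02 m or angle between any of bottle_a, bottle_b, jar's own z axis and vertical above 0.3 rad).
It also fails if it takes over 72 s, if anything falls off the work surface, if the arm or the gripper's body presses on something with over 40 N, if the wrist force passes 120 N, or if a joint passes its speed limit or range.

## Robot

A 6-joint arm with a two-finger parallel gripper is mounted at the origin on the work surface. World frame = base frame: x ahead of the robot, y to its left, z up, the work surface at z = 0. Lengths are in m, angles in rad, forces in N, time in s.
With the tool pointing down it reaches from about 0.375 to 0.9 m from the base axis. Payload 3.1 kg.
Tool frame: the origin (TCP) lies on the centre line of the jaws, within the pads' length; the fingertips stand ctrl.tips_ahead ahead of it and the grasp point (between the pads) lies 8 mm behind it (ctrl.tips_ahead is the distance from the TCP to the fingertips, in m); z points along the fingers, y is the direction in which the jaws open and shut (so a half turn about z gives the same grasp; the last joint's range is limited). The gripper opens to 87 mm and grips with 3 to 60 N. Pads are 19 mm wide; open, the fingers measure 117 mm over their backs; the gripper's body (75 mm by 190 mm) begins 51 mm behind the grasp point.
Start: joints at [-1.28, 0.527, 1.433, -0, 1.181, -0.178], TCP at [0.283, -0.557, 0.234] pointing down, gripper open.
Joint ranges: [-3.08, 3.08], [-0.75, 2.2], [0.22, 2.44], [-1.43, 4.57], [0, 2.65], [-2.85, 2.85]. Speed limits (rad/s): [2.79, 2.79, 3.14, 3.14, 3.14, 3.14].

## Interface

Orientations are given as a unit quaternion [x, y, z, w].
In Python, from station import monitor, vision, ctrl gives the robot as it stands. The module is installed in compiled form; this text tells all that it offers.
- The arm moves only by the tool play_rows, never from a script. Its argument "increments" is a list of rows, each an object with "slide": the shift along the tool's x, y, z in mm, a list of three; "turn": the turn, a rotation vector about the tool's x, y, z in rad, a list of three; "fingers": the gripper's target within -1 to 1 (shut at 1, half-way at 0, fully open at -1). A call has exactly 5 rows; each row is the pose to reach, as a shift and turn from the pose measured when the call began, along the tool's axes at that moment; what a row does not reach only later rows make up. A row lasts 1/10 s, in which the tool goes at most 50 mm and 8.59 degrees, less where a joint would pass 70% of its speed; a pose out of reach is approached as far as the arm can. A call with a gripper value outside its range is refused whole. The fingers move at their own pace and stop on an object; the grip force is fixed at half the most. Time passes only in rows, so rows that repeat a pose let the fingers close, or fill a call up. It gives the time, the measured TCP pose, the force and the opening at its end, in the units of the state.
- monitor.get_state(): the state, without advancing time (a new reading comes with each control period).
- vision.read_camera(name): name is "side" or "top" or "wrist"; returns a dict with "pixels" (480x640x3 uint8, red, green, blue), "depth" (480x640 float32, m along the optical axis (not along the pixel's ray), 0 where there is no reading), "fx", "fy", "cx", "cy" (pixels), "D" ([k1, k2, p1, p2, k3] as OpenCV has them; the pictures are not rectified), "pose" (4x4, takes a point from camera to world coordinates). Camera axes: x right, y down, z forward; pixel columns grow to the right and rows downward; lengths in m; the calibration is good to about 2 mm. A picture is of the moment at which its call begins.
- ctrl.sign_off(): hands the job in, once; it reports no verdict.
The state is a dict: "clock": time; "qpos": joint angles; "dq": joint speeds; "joint_efforts": joint torques, N m; "ee_pos": TCP position; "orientation": TCP orientation; "wrist_force": force on the tool from outside, world axes, zero at the start; "moment": the same for the moment, N m; "finger_gap": finger opening in m.
Only numpy, scipy, OpenCV 4.12 (cv2) and the standard library are available. Lean on these libraries where they do the work, as an engineer would, in place of code of your own. Each camera call takes 0.05 s, during which the arm holds its last target.

## Working session

There is one attempt and no reset: what is moved stays moved. The work goes in short steps, Python scripts to look and compute and a tool call to move; the robot and the scene stay as the last step left them, time stands still between calls to the robot, and variables do not carry over. Pictures are saved under pics/ and viewed, and the job is handed in when it is done.

Besides the shell and the picture viewer there is one more tool, called after ">>>" by a JSON object that holds its "api" and its "payload", one argument or row to a line. play_rows: Moves the arm, as the interface text tells. Its arguments: {"type":"object","properties":{"increments":{"type":"array","items":{"type":"object","properties":{"slide":{"type":"array","items":{"type":"number"}},"turn":{"type":"array","items":{"type":"number"}},"fingers":{"type":"number"}}}}},"required":["increments"]}

```bash
ls; mkdir -p pics
python3 - <<'E'
from station import monitor, vision, ctrl
import cv2,json
s=monitor.get_state();print(s, ctrl.tips_ahead)
for n in ['side','top','wrist']:
    d=vision.read_camera(n)
    cv2.imwrite(f'pics/{n}0.png',d['pixels'][:,:,::-1])
    print(n,d['fx'],d['fy'],d['cx'],d['cy'],d['D'],d['pose'].tolist() if hasattr(d['pose'],'tolist') else d['pose'])
E
```

```text
pics
{'clock': 0.0, 'qpos': array([-1.27950569e+00,  5.28438288e-01,  1.43387173e+00, -2.03389551e-08,
        1.18137314e+00, -1.78492145e-01]), 'dq': array([ 1.69976064e-04, -1.04132844e-03,  7.83781997e-05, -4.96740265e-04,
       -1.15366846e-04,  3.58947613e-04]), 'joint_efforts': array([-2.41142388e-04, -4.40042531e+01, -1.76596624e+01,  6.32887823e-02,
        5.79840993e-02, -1.70906542e-04]), 'ee_pos': array([ 0.28276335, -0.55660845,  0.23259844]), 'orientation': array([ 9.72539092e-01,  2.32737237e-01, -5.89297059e-05, -1.04359198e-03]), 'wrist_force': array([ 0.33343617, -0.3867667 , -0.20859994]), 'moment': array([ 0.00388912, -0.01168466,  0.01303783]), 'finger_gap': 0.08697797120509458} 0.011
side 433.50048531851417 433.50048531851417 319.3802296119075 242.98016933315475 [-0.08857942  0.          0.          0.          0.        ] [[-0.8984932108905673, -0.26153147934549154, 0.35257798469972196, 0.1973751755950038], [-0.4385544495842499, 0.49909660510059706, -0.7473771293844321, 0.702647397443888], [0.019492171080055902, -0.826137920742304, -0.5631307052347336, 0.6819
[... 183 characters left out ...]
2783280668847, -0.9877997233429993, 0.15525663346507085, 0.41015780142433955], [-0.9999238468279436, 0.012335363128045626, 0.00037331127292450345, 0.0030647581800899047], [-0.002283903723945169, -0.1552402827232468, -0.9878741004823368, 0.9178262293571601], [0.0, 0.0, 0.0, 1.0]]
wrist 432.80758331271676 432.80758331271676 312.99477182455644 239.16389497810005 [-0.10348525  0.          0.          0.          0.        ] [[0.4531498854692354, -0.8509472446558697, -0.265601144786312, 0.3557256667844016], [-0.8914277883130376, -0.4337078376094301, -0.1313545196004922, -0.5204193886976136], [-0.0034175316447263, 0.29628752658310287, -0.9550926772144795, 0.3840845486222857], [0.0, 0.0, 0.0, 1.0]]
```

View pics/side0.png

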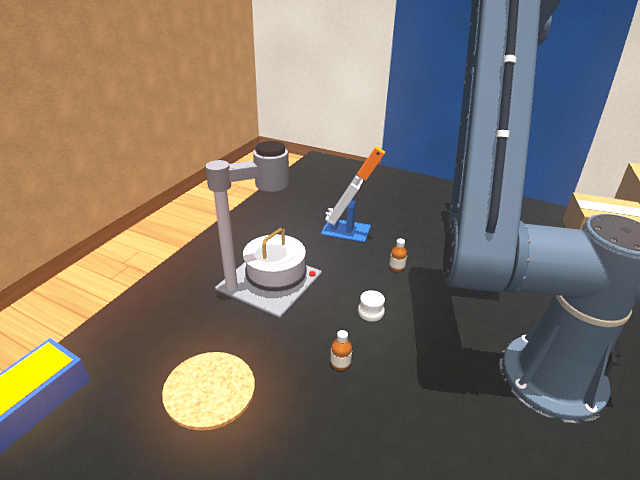

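View pics/top0.png

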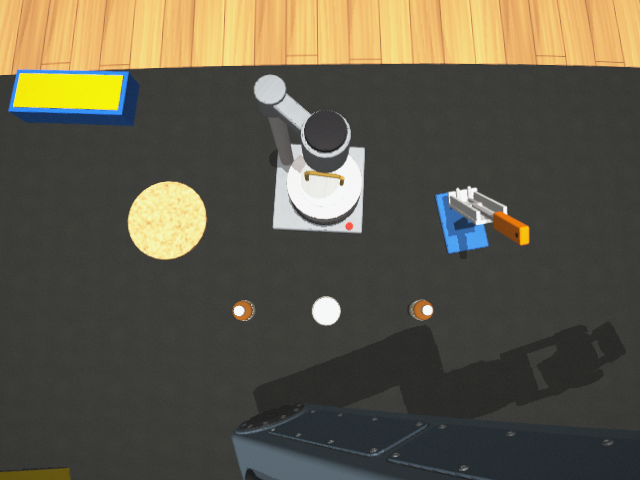

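View pics/wrist0.png

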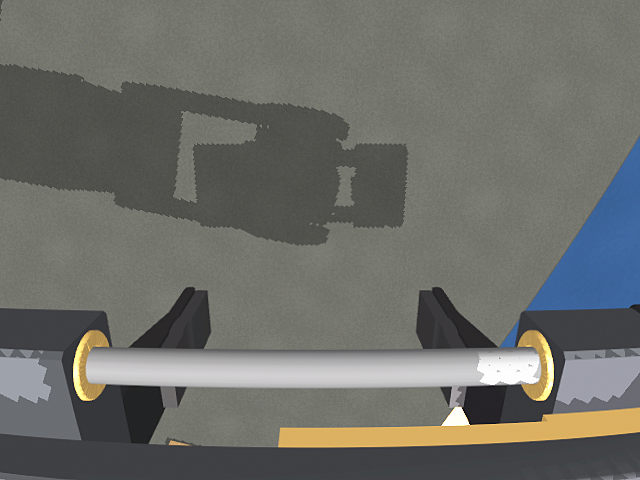

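```bash
cat > h.py <<'E'
import numpy as np, cv2
from scipy.spatial.transform import Rotation as R
from station import monitor, vision, ctrl
def K(d): return np.array([[d['fx'],0,d['cx']],[0,d['fy'],d['cy']],[0,0,1.]])
def rays(d,uv):
    uv=np.asarray(uv,float).reshape(-1,1,2)
    n=cv2.undistortPoints(uv,K(d),np.array(d['D'],float)).reshape(-1,2)
    return np.c_[n,np.ones(len(n))]
def onplane(d,uv,z):
    P=np.array(d['pose']); r=rays(d,uv)@P[:3,:3].T; t=(z-P[2,3])/r[:,2]
    return P[:3,3]+r*t[:,None]
def cloud(d,mask):
    v,u=np.nonzero(mask&(d['depth']>0)); P=np.array(d['pose'])
    p=rays(d,np.c_[u,v])*d['depth'][v,u][:,None]
    return p@P[:3,:3].T+P[:3,3], np.c_[u,v]
def hsv(d): return cv2.cvtColor(d['pixels'],cv2.COLOR_RGB2HSV)
def proj(d,X):
    P=np.linalg.inv(np.array(d['pose'])); X=np.asarray(X,float).reshape(-1,3)
    r,_=cv2.Rodrigues(P[:3,:3]); return cv2.projectPoints(X,r,P[:3,3],K(d),np.array(d['D'],float))[0].reshape(-1,2)
def box(d,u0,u1,v0,v1):
    m=np.zeros(d['depth'].shape,bool); m[v0:v1,u0:u1]=1; return m
E
python3 - <<'E'
from h import *
np.set_printoptions(precision=4,suppress=True)
t=vision.read_camera('top'); s=vision.read_camera('side')
np.savez('cam0.npz',top=t,side=s)
for nm,d in (('top',t),('side',s)):
    h=hsv(d); 
    p,_=cloud(d,np.ones(d['depth'].shape,bool)); print(nm,len(p))
    H,S,V=h[...,0],h[...,1],h[...,2]
    # cork
    m=(H>12)&(H<28)&(S>60)&(V>150)
    m&= box(d,110,220,170,270) if nm=='top' else box(d,150,265,340,435)
    c=max(cv2.findContours(m.astype(np.uint8),cv2.RETR_EXTERNAL,cv2.CHAIN_APPROX_NONE)[0],key=cv2.contourArea)
    w=onplane(d,c[:,0],0.012); A=np.c_[2*w[:,:2],np.ones(len(w))]; x=np.linalg.lstsq(A,(w[:,:2]**2).sum(1),rcond=None)[0]
    print('cork',x[:2],'r',np.sqrt(x[2]+x[0]**2+x[1]**2))
    # depth check
    pc,_=cloud(d,m); print('cork z',np.median(pc,0))
    # blue base
    m=(H>100)&(H<118)&(S>120)&(V>60)
    m&= box(d,420,510,170,270) if nm=='top' else box(d,310,380,190,250)
    pc,uv=cloud(d,m); print('blue n',len(pc),'z pct',np.percentile(pc[:,2],[5,25,50,75,95]))
    top=pc[(pc[:,2]<0.02)]
    print('blue rect',cv2.minAreaRect((top[:,:2]*1000).astype(np.float32)), np.median(top[:,2]))
    # orange handle
    m=(H>4)&(H<14)&(S>180)&(V>90)
    m&= box(d,480,540,200,255) if nm=='top' else box(d,350,390,140,190)
    pc,uv=cloud(d,m); print('handle n',len(pc),pc.mean(0),pc.min(0),pc.max(0)); 
    q=pc-pc.mean(0); print(np.linalg.svd(q,full_matrices=False)[2][0])
    # brass loop
    m=(H>10)&(H<28)&(S>110)&(V>60)
    m&= box(d,295,355,160,200) if nm=='top' else box(d,255,292,222,262)
    pc,uv=cloud(d,m); 
    if len(pc): 
        print('loop n',len(pc),pc.mean(0),pc.min(0),pc.max(0)); b=pc[pc[:,2]>pc[:,2].max()-0.008]; print('bar',b.mean(0),b.min(0),b.max(0),np.linalg.svd(b-b.mean(0),full_matrices=False)[2][0])
    # bottles / jar caps
d=t
for nm,u0,u1,v0,v1 in (('A',228,258,298,324),('jar',308,344,293,329),('B',407,437,298,324)):
    h=hsv(d); m=(h[...,1]<60)&(h[...,2]>180)&box(d,u0,u1,v0,v1); pc,_=cloud(d,m); print(nm,len(pc),np.median(pc,0))
E
```

```text
top 305933
cork [0.591  0.3308] r 0.08228916577749937
cork z [0.5908 0.3316 0.0124]
blue n 1671 z pct [0.0051 0.0072 0.0085 0.0099 0.0516]
blue rect ((585.123779296875, -297.35552978515625), (132.1803436279297, 94.79948425292969), 9.6653413772583) 0.00832222685703976
handle n 276 [ 0.5305 -0.3032  0.2137] [ 0.4996 -0.4343 -0.0045] [ 0.5949 -0.2922  0.2633]
[-0.219   0.3857  0.8963]
loop n 159 [ 0.6442 -0.003   0.1446] [ 0.6097 -0.0381  0.0983] [0.6542 0.0333 0.2754]
bar [0.6108 0.0027 0.2709] [ 0.6097 -0.0049  0.2675] [0.6124 0.0104 0.2754] [0.169  0.9755 0.1409]
side 305953
cork [0.5873 0.3337] r 0.07546769275871754
cork z [0.586  0.3428 0.0123]
blue n 890 z pct [0.0045 0.0082 0.0096 0.0197 0.0887]
blue rect ((592.55322265625, -365.7755126953125), (129.1461639404297, 238.7613983154297), 7.884313583374023) 0.008927512641947466
handle n 346 [ 0.5356 -0.3134  0.2133] [ 0.4989 -2.2943 -0.6768] [ 1.2305 -0.2899  0.2664]
[ 0.3104 -0.8637 -0.3971]
loop n 142 [0.6474 0.001  0.1257] [ 0.6375 -0.1857  0.0046] [0.7514 0.0374 0.1441]
bar [0.6463 0.0004 0.1408] [ 0.6393 -0.0304  0.1366] [0.6541 0.0308 0.1441] [ 0.1726  0.9846 -0.0265]
A 93 [0.3997 0.1605 0.085 ]
jar 618 [ 0.3976 -0.0037  0.0453]
B 83 [ 0.3971 -0.1946  0.0852]
```

Run:
```python
import cv2
a=cv2.imread('pics/top0.png')
cv2.imwrite('pics/top0c.png',cv2.resize(a[70:260,250:550],None,fx=2.6,fy=2.6,interpolation=cv2.INTER_CUBIC))
a=cv2.imread('pics/side0.png')
cv2.imwrite('pics/side0c.png',cv2.resize(a[140:320,210:400],None,fx=3.3,fy=3.3,interpolation=cv2.INTER_CUBIC))
```

```text
(no output)
```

View pics/top0c.png

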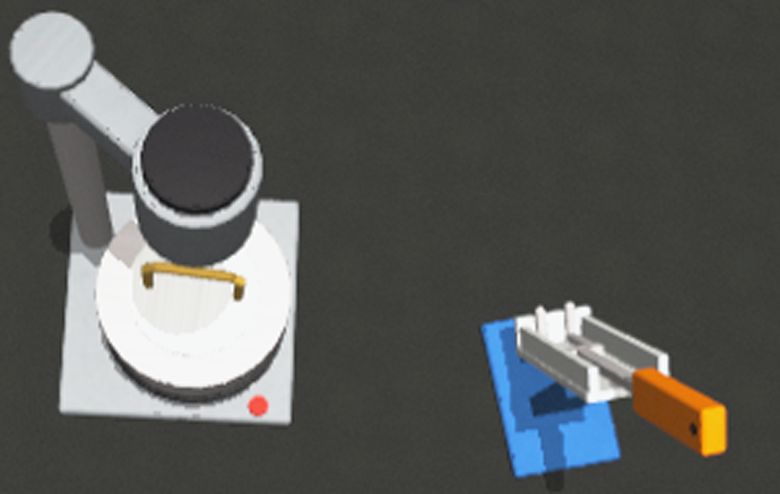

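View pics/side0c.png

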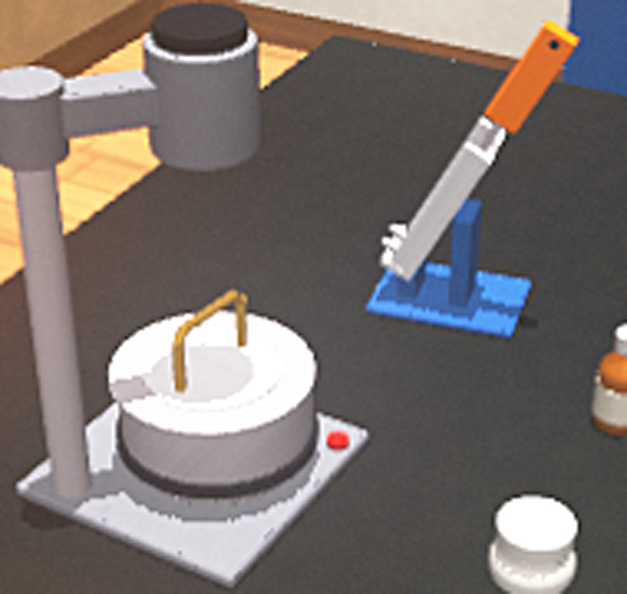

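```bash
cat >> h.py <<'E'
np.set_printoptions(precision=4,suppress=True)
def lift_R(yaw,lean):  # lifter axes cols, handle tipped to -x
    return R.from_euler('z',yaw)*R.from_euler('y',-lean)
def tool_for_lifter(RL): # tool z=-zL, tool x = xL , y=-yL
    return RL*R.from_euler('x',np.pi)
def delta(pos,Rt,s=None):
    s=s or monitor.get_state(); R0=R.from_quat(s['orientation'])
    d=R0.inv().apply(np.array(pos)-s['ee_pos'])*1000; t=(R0.inv()*Rt).as_rotvec()
    print('slide',d.round(1),'turn',t.round(4),'|',np.linalg.norm(d).round(1),np.degrees(np.linalg.norm(t)).round(1)); return d,t
E
python3 - <<'E'
from h import *
z=np.load('cam0.npz',allow_pickle=True); t=z['top'].item(); s=z['side'].item()
allp=[]
for nm,d in (('top',t),('side',s)):
    h=hsv(d);H,S,V=h[...,0],h[...,1],h[...,2]
    m=(H>4)&(H<25)&(S>150)&(V>60)
    m&= box(d,480,540,200,255) if nm=='top' else box(d,350,390,140,190)
    pc,uv=cloud(d,m); md=np.median(pc,0); pc=pc[(abs(pc-md)<.065).all(1)]
    c=pc.mean(0); 
    print(nm,len(pc),c,pc.min(0),pc.max(0)); v=np.linalg.svd(pc-c,full_matrices=False)[2]; print(v)
    allp.append(pc)
p=np.vstack(allp)
# in predicted lifter frame
RL=lift_R(0.169,0.47); o=np.array([.6196,-.2911,.045])
for pc in allp:
    q=RL.inv().apply(pc-o); print('in lifter frame pct', np.percentile(q,[2,10,50,90,98],axis=0))
    # fit yaw: y-centre vs z
# station plate: corners
for nm,d in (('top',t),('side',s)):
    pc,uv=cloud(d,box(d,265,375,140,240) if nm=='top' else box(d,210,330,250,320))
    b=pc[(pc[:,2]>.009)&(pc[:,2]<.015)]
    r=cv2.minAreaRect((b[:,:2]*1000).astype(np.float32)); print('plate',r,len(b))
    f=pc[(pc[:,2]>.087)&(pc[:,2]<.094)]
    print('flange',len(f),np.percentile(f,[1,50,99],axis=0)); cc,rr=cv2.minEnclosingCircle((f[:,:2]*1000).astype(np.float32)); print(cc,rr)
    h=hsv(d);H,S,V=h[...,0],h[...,1],h[...,2]
    m=(H>10)&(H<28)&(S>90)&(V>50)&(box(d,300,350,168,192) if nm=='top' else box(d,258,290,225,262))
    m=m&(d['depth']>0); pc,uv=cloud(d,m); k=(pc[:,2]>.132)&(pc[:,2]<.148); b=pc[k]; print('bar',len(b),b.mean(0),b.min(0),b.max(0),'slope dx/dy',np.polyfit(b[:,1],b[:,0],1))
E
```

```text
top 711 [ 0.5272 -0.3007  0.2352] [ 0.4974 -0.3175  0.1788] [ 0.5626 -0.2922  0.2712]
[[-0.4693 -0.1249  0.8741]
 [ 0.8826 -0.0374  0.4686]
 [-0.0259  0.9915  0.1277]]
side 373 [ 0.5284 -0.2974  0.2232] [ 0.4985 -0.3119  0.175 ] [ 0.5608 -0.2899  0.268 ]
[[ 0.4373  0.0897 -0.8948]
 [ 0.8876  0.117   0.4455]
 [ 0.1446 -0.9891 -0.0284]]
in lifter frame pct [[-0.0128 -0.0045  0.1569]
 [-0.0098 -0.0017  0.1679]
 [ 0.0046  0.0083  0.2165]
 [ 0.0141  0.0098  0.2453]
 [ 0.0147  0.0104  0.2468]]
in lifter frame pct [[-0.0147  0.0015  0.1545]
 [-0.0122  0.0067  0.1623]
 [-0.0003  0.0094  0.2007]
 [ 0.0114  0.0119  0.238 ]
 [ 0.0133  0.0133  0.2442]]
plate ((658.6401977539062, 7.230369567871094), (190.10426330566406, 187.99378967285156), 86.25508117675781) 2241
flange 2992 [[ 0.5789 -0.0722  0.0876]
 [ 0.6315 -0.0009  0.0911]
 [ 0.699   0.0676  0.0939]]
(659.3275146484375, 12.580184936523438) 92.19194793701172
bar 128 [ 0.6469 -0.0023  0.1406] [ 0.6395 -0.0381  0.1328] [0.6542 0.0325 0.1458] slope dx/dy [0.1464 0.6472]
plate ((659.2066040039062, 9.823333740234375), (190.47964477539062, 192.5702362060547), 86.42635345458984) 1664
flange 1069 [[ 0.5764 -0.0316  0.0877]
 [ 0.6304  0.0312  0.0916]
 [ 0.7181  0.0883  0.0939]]
(658.890625, 22.901283264160156) 97.1407241821289
bar 77 [0.6466 0.002  0.1398] [ 0.6393 -0.0346  0.1327] [0.6541 0.0359 0.1441] slope dx/dy [0.1707 0.6462]
```

Run:
```python
from h import *
RL=lift_R(0.16,0.47); seat=np.array([.6196,-.2911,.045])
o=seat+RL.apply([0,.0025,0])
grip=o+RL.apply([0,0,.195]); pre=grip+RL.apply([0,0,.12])
print(grip,pre)
delta(pre,tool_for_lifter(RL)); delta(grip,tool_for_lifter(RL))
```

```text
[ 0.532  -0.3027  0.2189] [ 0.4784 -0.3114  0.3258]
slide [ 285.5 -130.6  -92.6] turn [-0.0738  0.4662  0.3038] | 327.3 32.2
slide [ 337.2 -113.9   14.4] turn [-0.0738  0.4662  0.3038] | 356.3 32.2
```

>>> {"api": "play_rows", "payload": {
  "increments": [
    {"slide": [30, -14, -12], "turn": [-0.008, 0.05, 0.03], "fingers": -1},
    {"slide": [65, -30, -25], "turn": [-0.018, 0.12, 0.075], "fingers": -1},
    {"slide": [105, -48, -40], "turn": [-0.03, 0.18, 0.12], "fingers": -1},
    {"slide": [145, -66, -55], "turn": [-0.04, 0.25, 0.16], "fingers": -1},
    {"slide": [180, -82, -65], "turn": [-0.05, 0.32, 0.2], "fingers": -1}
  ]
}}

```text
clock: 0.75
ee_pos: [0.4076, -0.4011, 0.2995]
orientation: [0.978, 0.131, 0.162, -0.013]
wrist_force: [-0.7, 0.0, -0.2]
finger_gap: 0.087
```

Run:
```python
from h import *
RL=lift_R(0.16,0.47); seat=np.array([.6196,-.2911,.045])
o=seat+RL.apply([0,.0025,0])
grip=o+RL.apply([0,0,.195]); pre=grip+RL.apply([0,0,.12])
s=monitor.get_state(); print(s['qpos'],s['ee_pos'])
delta(pre,tool_for_lifter(RL)); delta(grip,tool_for_lifter(RL))
```

```text
[-1.1408  0.3341  1.617   0.3518  1.1421  0.0235] [ 0.4076 -0.4011  0.2995]
slide [ 95.7 -67.7   3.3] turn [-0.0244  0.1427  0.1025] | 117.3 10.2
slide [112.6 -63.9 122.1] turn [-0.0244  0.1427  0.1025] | 178.0 10.2
```

>>> {"api": "play_rows", "payload": {
  "increments": [
    {"slide": [30, -21, 1], "turn": [-0.008, 0.045, 0.03], "fingers": -1},
    {"slide": [60, -43, 2], "turn": [-0.016, 0.09, 0.065], "fingers": -1},
    {"slide": [85, -60, 3], "turn": [-0.024, 0.13, 0.095], "fingers": -1},
    {"slide": [95.7, -67.7, 3.3], "turn": [-0.0244, 0.1427, 0.1025], "fingers": -1},
    {"slide": [95.7, -67.7, 3.3], "turn": [-0.0244, 0.1427, 0.1025], "fingers": -1}
  ]
}}

```text
clock: 1.25
ee_pos: [0.4786, -0.3103, 0.3261]
orientation: [0.969, 0.079, 0.232, -0.019]
wrist_force: [-0.8, -0.6, 0.2]
finger_gap: 0.087
```

Run:
```python
from h import *
RL=lift_R(0.16,0.47); seat=np.array([.6196,-.2911,.045])
o=seat+RL.apply([0,.0025,0])
grip=o+RL.apply([0,0,.195])
s=monitor.get_state(); print(s['qpos'],s['ee_pos'])
delta(grip,tool_for_lifter(RL))
for n in ('wrist','top'):
    d=vision.read_camera(n); cv2.imwrite(f'pics/{n}1.png',d['pixels'][:,:,::-1])
    h=hsv(d);H,S,V=h[...,0],h[...,1],h[...,2]
    m=(H>4)&(H<25)&(S>150)&(V>60)
    pc,uv=cloud(d,m); q=RL.inv().apply(pc-seat); k=(abs(q[:,0])<.025)&(abs(q[:,1])<.03)&(q[:,2]>.13)&(q[:,2]<.26)
    q=q[k]; print(n,len(q),np.percentile(q,[2,10,50,90,98],axis=0) if len(q) else '')
```

```text
[-0.9961  0.2548  1.7062  0.5017  1.0386  0.1845] [ 0.4786 -0.3103  0.3261]
slide [ -0.4   1.1 120.1] turn [-0.0005  0.0004  0.0025] | 120.1 0.1
wrist 2150 [[-0.0141 -0.008   0.1625]
 [-0.0103 -0.0066  0.1878]
 [ 0.0081 -0.0007  0.2449]
 [ 0.0137  0.005   0.2463]
 [ 0.0139  0.0062  0.2469]]
top 710 [[-0.013  -0.0053  0.1573]
 [-0.0098 -0.0025  0.1681]
 [ 0.0046  0.0076  0.2171]
 [ 0.0141  0.009   0.2454]
 [ 0.0146  0.0097  0.2467]]
```

View pics/wrist1.png

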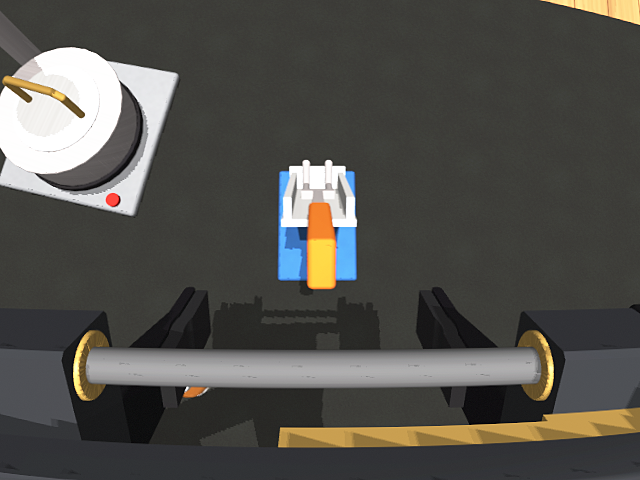

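>>> {"api": "play_rows", "payload": {
  "increments": [
    {"slide": [0, 1, 25], "turn": [0, 0, 0.0025], "fingers": -1},
    {"slide": [0, 2, 55], "turn": [0, 0, 0.0025], "fingers": -1},
    {"slide": [-0.4, 2, 85], "turn": [0, 0, 0.0025], "fingers": -1},
    {"slide": [-0.4, 2, 110], "turn": [0, 0, 0.0025], "fingers": -1},
    {"slide": [-0.4, 2, 120], "turn": [0, 0, 0.0025], "fingers": -1}
  ]
}}

```text
clock: 1.85
ee_pos: [0.5312, -0.3064, 0.2156]
orientation: [0.97, 0.076, 0.23, -0.02]
wrist_force: [0.6, 0.8, -0.4]
finger_gap: 0.0871
```

>>> {"api": "play_rows", "payload": {
  "increments": [
    {"slide": [0, 0, 0], "turn": [0, 0, 0], "fingers": -0.3},
    {"slide": [0, 0, 0], "turn": [0, 0, 0], "fingers": 0.3},
    {"slide": [0, 0, 0], "turn": [0, 0, 0], "fingers": 0.8},
    {"slide": [0, 0, 0], "turn": [0, 0, 0], "fingers": 1},
    {"slide": [0, 0, 0], "turn": [0, 0, 0], "fingers": 1}
  ]
}}

```text
clock: 2.35
ee_pos: [0.5312, -0.3068, 0.2166]
orientation: [0.97, 0.076, 0.231, -0.019]
wrist_force: [-0.3, 0.5, 0.3]
finger_gap: 0.0548
```

Run:
```python
from h import *
s=monitor.get_state(); print(s)
RL=lift_R(0.16,0.47)
delta(s['ee_pos']+np.array([0,0,.1]),tool_for_lifter(RL))
for n in ('wrist','side'):
    d=vision.read_camera(n); cv2.imwrite(f'pics/{n}2.png',d['pixels'][:,:,::-1])
```

```text
{'clock': 2.35, 'qpos': array([-0.9025,  0.4523,  1.751 ,  0.5877,  0.7891,  0.122 ]), 'dq': array([ 0.0033,  0.0044,  0.0029, -0.0017, -0.0025,  0.001 ]), 'joint_efforts': array([ -0.0504, -37.362 , -14.6299,   1.2   ,  -0.1695,   0.0168]), 'ee_pos': array([ 0.5312, -0.3068,  0.2166]), 'orientation': array([ 0.9698,  0.0763,  0.2307, -0.0189]), 'wrist_force': array([-0.2708,  0.5176,  0.3243]), 'moment': array([-0.0562,  0.2797, -0.0392]), 'finger_gap': 0.05476896158078538}
slide [ 45.   -0.1 -89.3] turn [-0.0001  0.0028 -0.003 ] | 100.0 0.2
```

View pics/wrist2.png

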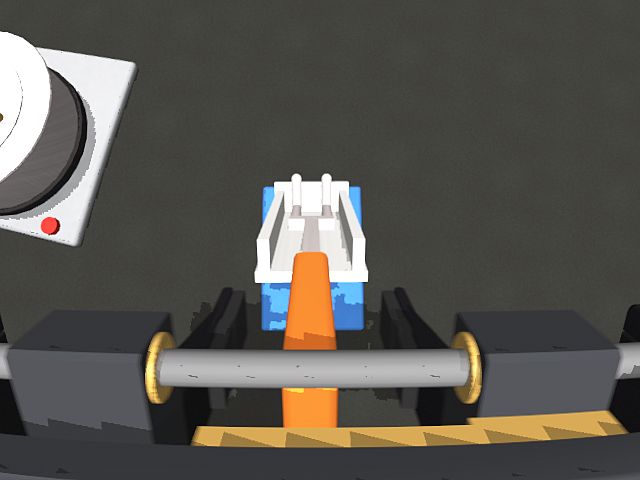

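>>> {"api": "play_rows", "payload": {
  "increments": [
    {"slide": [0, 0, 0], "turn": [0, 0, 0], "fingers": 1},
    {"slide": [0, 0, 0], "turn": [0, 0, 0], "fingers": 1},
    {"slide": [0, 0, 0], "turn": [0, 0, 0], "fingers": 1},
    {"slide": [0, 0, 0], "turn": [0, 0, 0], "fingers": 1},
    {"slide": [0, 0, 0], "turn": [0, 0, 0], "fingers": 1}
  ]
}}

```text
clock: 2.95
ee_pos: [0.5312, -0.3065, 0.2162]
orientation: [0.97, 0.076, 0.231, -0.019]
wrist_force: [-1.0, 0.3, -0.4]
finger_gap: 0.0158
```

>>> {"api": "play_rows", "payload": {
  "increments": [
    {"slide": [0, 0, 0], "turn": [0, 0, 0], "fingers": 1},
    {"slide": [0, 0, 0], "turn": [0, 0, 0], "fingers": 1},
    {"slide": [0, 0, 0], "turn": [0, 0, 0], "fingers": 1},
    {"slide": [0, 0, 0], "turn": [0, 0, 0], "fingers": 1},
    {"slide": [0, 0, 0], "turn": [0, 0, 0], "fingers": 1}
  ]
}}

```text
clock: 3.45
ee_pos: [0.5312, -0.3065, 0.2162]
orientation: [0.97, 0.076, 0.231, -0.019]
wrist_force: [0.6, -0.2, 0.1]
finger_gap: 0.0155
```

Run:
```python
from h import *
s=monitor.get_state(); print(s['finger_gap'],s['ee_pos'],s['orientation'],s['wrist_force'],s['moment'])
RL=lift_R(0.16,0.47)
delta(s['ee_pos']+np.array([0,0,.1]),tool_for_lifter(RL))
d=vision.read_camera('wrist'); cv2.imwrite('pics/wrist3.png',d['pixels'][:,:,::-1])
```

```text
0.015516414953237242 [ 0.5312 -0.3065  0.2162] [ 0.9699  0.0764  0.2305 -0.0192] [ 0.597 -0.181  0.101] [-0.011   0.2364  0.0173]
slide [ 45.   -0.2 -89.3] turn [-0.0008  0.0031 -0.0031] | 100.0 0.3
```

>>> {"api": "play_rows", "payload": {
  "increments": [
    {"slide": [6, 0, -12], "turn": [0, 0, 0], "fingers": 1},
    {"slide": [15.7, 0, -31.2], "turn": [0, 0, 0], "fingers": 1},
    {"slide": [29, 0, -58], "turn": [0, 0, 0], "fingers": 1},
    {"slide": [42.5, 0, -85], "turn": [0, 0, 0], "fingers": 1},
    {"slide": [49.5, 0, -98], "turn": [0, 0, 0], "fingers": 1}
  ]
}}

```text
clock: 4.0
ee_pos: [0.5319, -0.3075, 0.3298]
orientation: [0.97, 0.077, 0.232, -0.017]
wrist_force: [0.5, -1.5, -1.4]
finger_gap: 0.0161
```

```bash
python3 - <<'E'
from h import *
s=monitor.get_state(); print(s['finger_gap'],s['ee_pos'],s['orientation'],s['wrist_force'],s['moment'],s['qpos'])
Rt=R.from_quat(s['orientation']); RL=Rt*R.from_euler('x',np.pi)
o=s['ee_pos']-RL.apply([0,0,.195])
print('lifter o pred',o, 'euler',RL.as_matrix())
for n in ('side','top','wrist'):
    d=vision.read_camera(n); cv2.imwrite(f'pics/{n}4.png',d['pixels'][:,:,::-1])
    pts=[o,o+RL.apply([.028,.012,0]),o+RL.apply([.028,-.012,0]),o+RL.apply([0,0,.046]),o+RL.apply([0,0,.15]),o+RL.apply([0,0,.245])]
    uv=proj(d,pts); im=d['pixels'][:,:,::-1].copy()
    c=uv[:4].mean(0).astype(int); 
    x0,y0=max(0,c[0]-70),max(0,c[1]-70); x0=min(x0,500);y0=min(y0,340)
    im=cv2.resize(im[y0:y0+140,x0:x0+140],None,fx=4,fy=4,interpolation=cv2.INTER_CUBIC)
    for p in uv: cv2.drawMarker(im,tuple(int(v) for v in ((p-[x0,y0])*4)),(0,255,0),cv2.MARKER_CROSS,12,1)
    cv2.imwrite(f'pics/{n}4c.png',im); print(n,x0,y0,uv)
E
python3 - <<'E'
import cv2,numpy as np
a=[cv2.imread(f'pics/{n}4c.png') for n in('side','top')]
cv2.imwrite('pics/m4.png',cv2.resize(np.hstack(a),(800,400)))
E
```

```text
0.01607393022470714 [ 0.5319 -0.3075  0.3298] [ 0.9696  0.0767  0.2317 -0.0172] [ 0.4654 -1.4529 -1.3983] [-0.1083  0.4781 -0.0653] [-0.9022  0.3061  1.6174  0.4774  1.0271  0.2995]
lifter o pred [ 0.619  -0.2941  0.1558] euler [[ 0.8809 -0.1568 -0.4467]
 [ 0.1409  0.9876 -0.0689]
 [ 0.452  -0.0023  0.892 ]]
side 264 104 [[336.8397 180.0657]
 [327.037  176.3707]
 [329.4462 172.8023]
 [344.9239 167.4159]
 [364.6093 136.6458]
 [384.4575 105.6699]]
top 417 109 [[484.7225 185.4016]
 [477.6634 171.2748]
 [490.4567 169.1914]
 [496.0737 190.5842]
 [527.1541 204.8537]
 [564.6107 222.2125]]
wrist 242 126 [[312.3635 209.3824]
 [297.4292 175.4225]
 [327.3097 175.44  ]
 [312.2433 224.1129]
 [311.7894 279.9507]
 [310.7576 408.3395]]
```

View pics/m4.png

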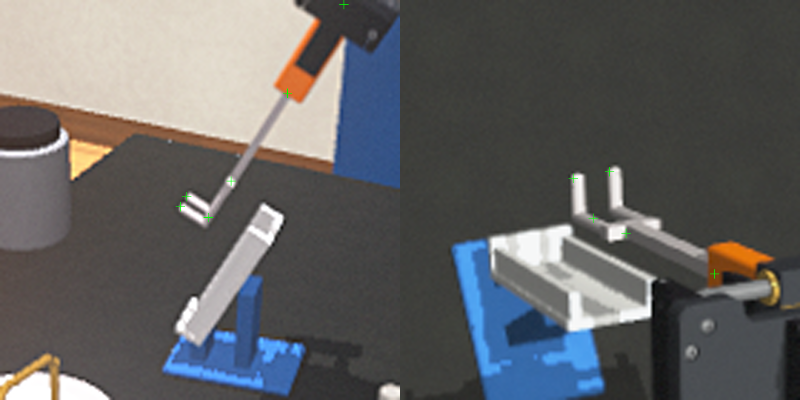

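View pics/wrist4.png

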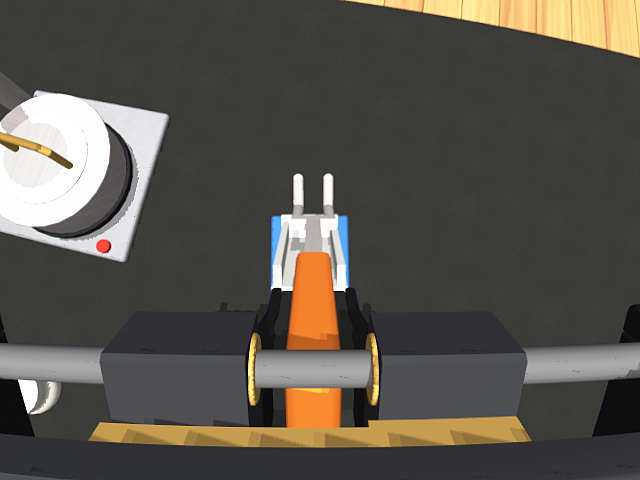

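```bash
cat >> h.py <<'E'
LZ=.193
def tcp_for(o,yaw,lean=.47,off=None):
    RL=lift_R(yaw,lean); return np.array(o)+RL.apply([0,0,LZ]), tool_for_lifter(RL)
E
python3 - <<'E'
from h import *
e=np.array([np.cos(.155),-np.sin(.155),0]); B=np.array([.6468,0,.138])
o=B-.13*e; o[2]=.125
p,Rt=tcp_for(o,-.155); print(p)
delta(p,Rt)
E
```

```text
[0.432  0.0336 0.2971]
slide [ -53.4 -351.9    6.9] turn [-0.141   0.0023  0.2794] | 356.0 17.9
```

>>> {"api": "play_rows", "payload": {
  "increments": [
    {"slide": [-8, -14, 0], "turn": [-0.006, 0, 0.011], "fingers": 1},
    {"slide": [-20, -45, 0], "turn": [-0.018, 0, 0.036], "fingers": 1},
    {"slide": [-35, -85, 0], "turn": [-0.034, 0, 0.068], "fingers": 1},
    {"slide": [-45, -125, 0], "turn": [-0.05, 0.001, 0.1], "fingers": 1},
    {"slide": [-50, -165, 0], "turn": [-0.066, 0.001, 0.13], "fingers": 1}
  ]
}}

```text
clock: 4.65
ee_pos: [0.4588, -0.1487, 0.3025]
orientation: [0.973, 0.004, 0.23, -0.003]
wrist_force: [1.3, 0.1, -1.8]
finger_gap: 0.0158
```

Run:
```python
from h import *
e=np.array([np.cos(.155),-np.sin(.155),0]); B=np.array([.6468,0,.138])
o=B-.13*e; o[2]=.125
p,Rt=tcp_for(o,-.155); s=monitor.get_state(); print(s['ee_pos'],s['qpos'])
delta(p,Rt)
```

```text
[ 0.4588 -0.1487  0.3025] [-0.7456  0.1007  1.9895  0.4654  0.7595  0.5227]
slide [ -25.1 -182.5   -5.9] turn [-0.077   0.0059  0.1455] | 184.3 9.4
```

>>> {"api": "play_rows", "payload": {
  "increments": [
    {"slide": [-6, -40, -1], "turn": [-0.017, 0.001, 0.03], "fingers": 1},
    {"slide": [-12, -85, -3], "turn": [-0.035, 0.003, 0.065], "fingers": 1},
    {"slide": [-18, -130, -4], "turn": [-0.055, 0.004, 0.105], "fingers": 1},
    {"slide": [-23, -165, -5], "turn": [-0.07, 0.005, 0.135], "fingers": 1},
    {"slide": [-25, -182, -6], "turn": [-0.077, 0.006, 0.1455], "fingers": 1}
  ]
}}

```text
clock: 5.15
ee_pos: [0.4297, 0.035, 0.2956]
orientation: [0.97, -0.076, 0.23, 0.018]
wrist_force: [0.7, -0.3, -1.6]
finger_gap: 0.0157
```

>>> {"api": "play_rows", "payload": {
  "increments": [
    {"slide": [0, 0, 0], "turn": [0, 0, 0], "fingers": 1},
    {"slide": [0, 0, 0], "turn": [0, 0, 0], "fingers": 1},
    {"slide": [0, 0, 0], "turn": [0, 0, 0], "fingers": 1},
    {"slide": [0, 0, 0], "turn": [0, 0, 0], "fingers": 1},
    {"slide": [0, 0, 0], "turn": [0, 0, 0], "fingers": 1}
  ]
}}

```text
clock: 5.65
ee_pos: [0.43, 0.0337, 0.2955]
orientation: [0.97, -0.077, 0.23, 0.018]
wrist_force: [0.5, -0.2, -1.1]
finger_gap: 0.016
```

```bash
cat > look.py <<'E'
from h import *
import sys
tag=sys.argv[1]
s=monitor.get_state(); print(s['clock'],s['finger_gap'],s['ee_pos'],s['qpos'],s['wrist_force'])
Rt=R.from_quat(s['orientation']); RL=Rt*R.from_euler('x',np.pi)
o=s['ee_pos']-RL.apply([0,0,LZ]); zx=RL.as_matrix()
print('o',o,'lean',np.arccos(zx[2,2]),'yaw',np.arctan2(zx[1,0],zx[0,0]),'fork_rest',o+RL.apply([.008,0,.008]))
ims=[]
for n in ('side','top'):
    d=vision.read_camera(n); im=d['pixels'][:,:,::-1].copy(); cv2.imwrite(f'pics/{n}_{tag}.png',im)
    pts=[o,o+RL.apply([.028,.012,0]),o+RL.apply([.028,-.012,0]),o+RL.apply([0,0,.046])]
    uv=proj(d,pts); c=uv.mean(0).astype(int); x0=int(np.clip(c[0]-60,0,520));y0=int(np.clip(c[1]-60,0,360))
    im=cv2.resize(im[y0:y0+120,x0:x0+120],(400,400),interpolation=cv2.INTER_CUBIC)
    for p in uv: cv2.drawMarker(im,tuple(int(v) for v in ((p-[x0,y0])*400/120)),(0,255,0),cv2.MARKER_CROSS,10,1)
    ims.append(im); print(n,x0,y0)
    h=hsv(d);H,S,V=h[...,0],h[...,1],h[...,2]
    m=(H>10)&(H<28)&(S>90)&(V>50)
    pc,_=cloud(d,m); k=(abs(pc[:,0]-.6468)<.03)&(abs(pc[:,1])<.045)&(pc[:,2]>.13)&(pc[:,2]<.15); b=pc[k]
    if len(b)>10: print('bar',len(b),b.mean(0),b.min(0),b.max(0),np.polyfit(b[:,1],b[:,0],1))
cv2.imwrite(f'pics/m_{tag}.png',np.hstack(ims))
d=vision.read_camera('wrist'); cv2.imwrite(f'pics/w_{tag}.png',d['pixels'][:,:,::-1])
h=hsv(d);H,S,V=h[...,0],h[...,1],h[...,2]
m=(H>10)&(H<28)&(S>90)&(V>50)
pc,_=cloud(d,m); k=(abs(pc[:,0]-.6468)<.03)&(abs(pc[:,1])<.045)&(pc[:,2]>.13)&(pc[:,2]<.15); b=pc[k]
if len(b)>10: print('wrist bar',len(b),b.mean(0),b.min(0),b.max(0),np.polyfit(b[:,1],b[:,0],1))
E
python3 look.py a
```

```text
5.65 0.015967247580858338 [0.43   0.0337 0.2955] [-0.1935  0.0182  2.108   0.0312  0.55    1.5126] [ 0.5134 -0.2175 -1.0648]
o [0.5157 0.0202 0.1231] lean 0.46582547638020344 yaw -0.15817066096871304 fork_rest [0.5192 0.0196 0.1338]
side 257 193
bar 81 [0.6464 0.0023 0.1396] [ 0.6386 -0.0379  0.1316] [0.6553 0.0357 0.1445] [0.1597 0.646 ]
top 252 181
bar 129 [ 0.6468 -0.0023  0.1406] [ 0.6389 -0.0381  0.1301] [0.6554 0.0326 0.1451] [0.1431 0.6471]
wrist bar 788 [ 0.6457 -0.0031  0.1396] [ 0.6382 -0.0399  0.13  ] [0.6542 0.0334 0.1438] [0.1562 0.6462]
```

View pics/m_a.png

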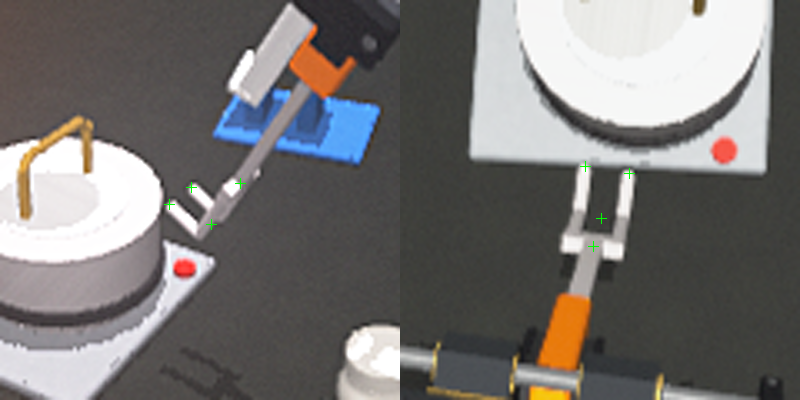

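View pics/w_a.png

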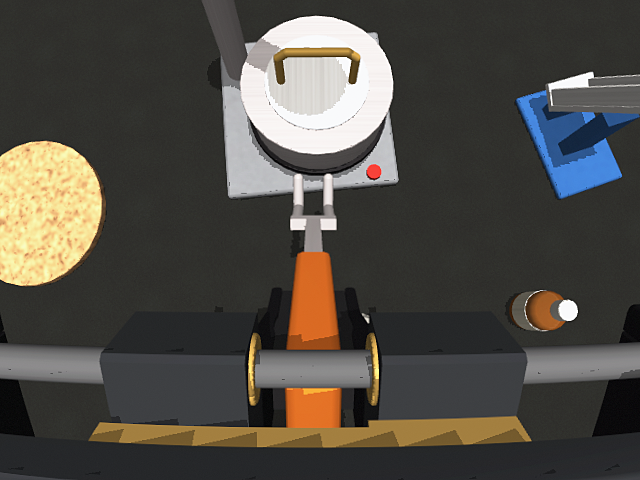

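Run:
```python
from h import *
e=np.array([np.cos(.155),-np.sin(.155),0]); B=np.array([.6465,-.002,.138])
for b in (.13,.07,.0045):
    o=B-b*e; o[2]=.111
    p,Rt=tcp_for(o,-.155); print(p)
    delta(p,Rt)
```

```text
[0.4317 0.0316 0.2831]
slide [-3.7  2.3 12.2] turn [ 0.0006  0.0041 -0.002 ] | 12.9 0.3
[0.491  0.0223 0.2831]
slide [49.9  2.2 39.1] turn [ 0.0006  0.0041 -0.002 ] | 63.5 0.3
[0.5557 0.0122 0.2831]
slide [108.5   2.1  68.6] turn [ 0.0006  0.0041 -0.002 ] | 128.3 0.3
```

>>> {"api": "play_rows", "payload": {
  "increments": [
    {"slide": [-3, 2, 8], "turn": [0, 0.004, -0.002], "fingers": 1},
    {"slide": [5, 2.3, 16], "turn": [0, 0.004, -0.002], "fingers": 1},
    {"slide": [20, 2.2, 24], "turn": [0, 0.004, -0.002], "fingers": 1},
    {"slide": [37, 2.2, 32.5], "turn": [0, 0.004, -0.002], "fingers": 1},
    {"slide": [50, 2.2, 39], "turn": [0, 0.004, -0.002], "fingers": 1}
  ]
}}

```text
clock: 6.3
ee_pos: [0.4931, 0.0217, 0.2835]
orientation: [0.969, -0.076, 0.233, 0.018]
wrist_force: [0.6, 0.7, -1.1]
finger_gap: 0.0159
```

```bash
python3 look.py b
python3 - <<'E'
from h import *
e=np.array([np.cos(.155),-np.sin(.155),0]); B=np.array([.6465,-.002,.138])
for b in (.035,.0045):
    o=B-b*e; o[2]=.111
    p,Rt=tcp_for(o,-.155); print(p)
    delta(p,Rt)
E
```

```text
6.3 0.015923935552457885 [0.4931 0.0217 0.2835] [-0.1928  0.1394  2.0135  0.0329  0.5179  1.509 ] [ 0.5598  0.7165 -1.0915]
o [0.5796 0.008  0.1115] lean 0.4712670827418921 yaw -0.15551652446847314 fork_rest [0.5831 0.0075 0.1223]
side 234 186
bar 82 [0.6463 0.0015 0.1393] [ 0.6374 -0.0396  0.1304] [0.6541 0.0357 0.1448] [0.1603 0.6461]
top 259 147
bar 130 [ 0.6468 -0.0023  0.1405] [ 0.6394 -0.038   0.1309] [0.6551 0.0326 0.1453] [0.1462 0.6472]
wrist bar 822 [ 0.6454 -0.003   0.1398] [ 0.6376 -0.04    0.13  ] [0.6537 0.0334 0.1434] [0.1545 0.6459]
[0.5256 0.0169 0.2831]
slide [30.4 -0.1 15.4] turn [ 0.0007  0.0003 -0.0002] | 34.1 0.0
[0.5557 0.0122 0.2831]
slide [57.6 -0.1 29.2] turn [ 0.0007  0.0003 -0.0002] | 64.6 0.0
```

View pics/m_b.png

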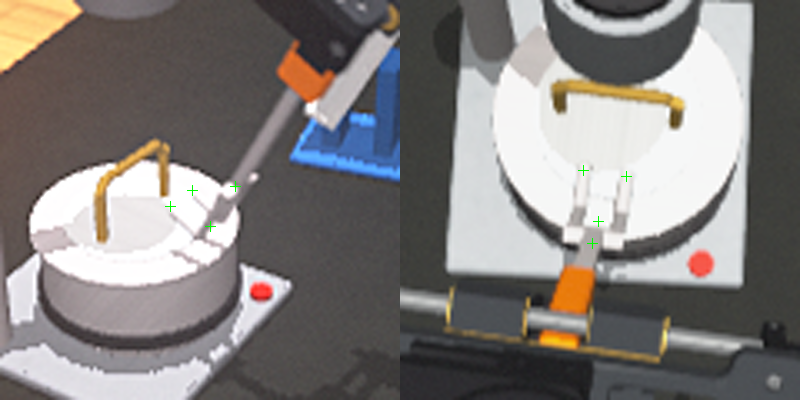

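>>> {"api": "play_rows", "payload": {
  "increments": [
    {"slide": [9, 0, 4.5], "turn": [0, 0, 0], "fingers": 1},
    {"slide": [23, 0, 11.5], "turn": [0, 0, 0], "fingers": 1},
    {"slide": [38, 0, 19.5], "turn": [0, 0, 0], "fingers": 1},
    {"slide": [50, 0, 25.5], "turn": [0, 0, 0], "fingers": 1},
    {"slide": [56, 0, 28.5], "turn": [0, 0, 0], "fingers": 1}
  ]
}}

```text
clock: 6.95
ee_pos: [0.5552, 0.0121, 0.2831]
orientation: [0.97, -0.076, 0.232, 0.018]
wrist_force: [0.6, 1.0, -1.0]
finger_gap: 0.0157
```

```bash
python3 look.py c
python3 - <<'E'
from h import *
e=np.array([np.cos(.155),-np.sin(.155),0]); B=np.array([.6465,-.002,.138])
for b,z in ((.0045,.111),(.0045,.127),(.0045,.157)):
    o=B-b*e; o[2]=z
    p,Rt=tcp_for(o,-.155); print(p)
    delta(p,Rt)
E
```

```text
6.95 0.015651448850408194 [0.5552 0.0121 0.2831] [-0.187   0.2307  1.8865  0.0262  0.5544  1.5203] [ 0.5895  1.0008 -0.9702]
o [ 0.6416 -0.0016  0.1111] lean 0.47038223003245444 yaw -0.15529362146713238 fork_rest [ 0.645  -0.0021  0.1219]
side 213 177
bar 66 [0.648  0.0101 0.1398] [ 0.6405 -0.0253  0.1301] [0.6563 0.0355 0.1442] [0.1526 0.6464]
top 263 115
bar 133 [ 0.6467 -0.0024  0.1405] [ 0.6384 -0.0379  0.1306] [0.6548 0.0326 0.1462] [0.1464 0.6471]
wrist bar 727 [ 0.6459 -0.0023  0.1397] [ 0.6381 -0.0402  0.1302] [0.6552 0.0335 0.1437] [0.1589 0.6463]
[0.5557 0.0122 0.2831]
slide [ 2.  -0.1  0.6] turn [ 0.0006  0.0014 -0.0001] | 2.1 0.1
[0.5557 0.0122 0.2991]
slide [  9.2  -0.1 -13.7] turn [ 0.0006  0.0014 -0.0001] | 16.5 0.1
[0.5557 0.0122 0.3291]
slide [ 22.8  -0.1 -40.5] turn [ 0.0006  0.0014 -0.0001] | 46.4 0.1
```

View pics/m_c.png

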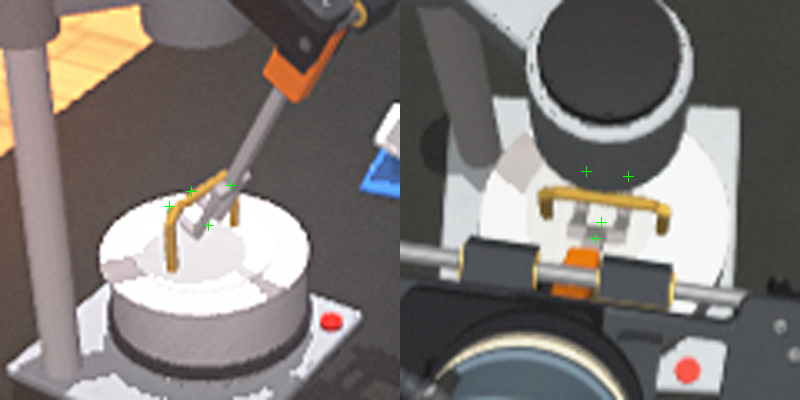

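View pics/w_c.png

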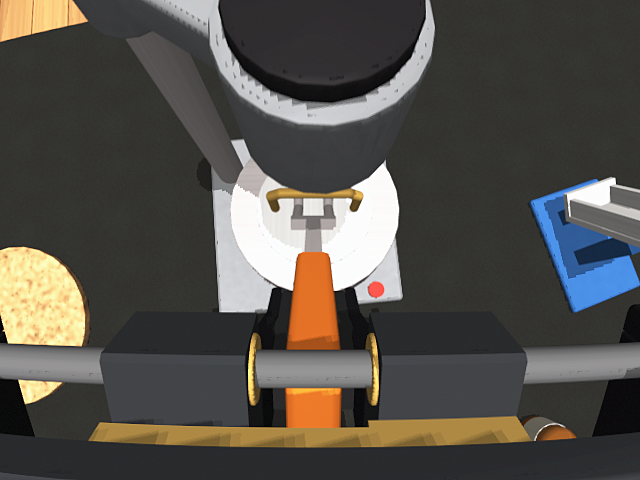

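>>> {"api": "play_rows", "payload": {
  "increments": [
    {"slide": [3, 0, -2.5], "turn": [0, 0.001, 0], "fingers": 1},
    {"slide": [5.5, 0, -6], "turn": [0, 0.001, 0], "fingers": 1},
    {"slide": [7.5, 0, -10], "turn": [0, 0.001, 0], "fingers": 1},
    {"slide": [9, 0, -13], "turn": [0, 0.001, 0], "fingers": 1},
    {"slide": [10, 0, -15], "turn": [0, 0.001, 0], "fingers": 1}
  ]
}}

```text
clock: 7.6
ee_pos: [0.5546, 0.0123, 0.3001]
orientation: [0.97, -0.075, 0.23, 0.018]
wrist_force: [0.1, -0.0, -4.5]
finger_gap: 0.0157
```

>>> {"api": "play_rows", "payload": {
  "increments": [
    {"slide": [0.5, 0, -1], "turn": [0, 0, 0], "fingers": 1},
    {"slide": [1.5, 0, -3], "turn": [0, 0, 0], "fingers": 1},
    {"slide": [2.5, 0, -5], "turn": [0, 0, 0], "fingers": 1},
    {"slide": [3.5, 0, -7], "turn": [0, 0, 0], "fingers": 1},
    {"slide": [4, 0, -8], "turn": [0, 0, 0], "fingers": 1}
  ]
}}

```text
clock: 8.1
ee_pos: [0.5547, 0.0123, 0.3093]
orientation: [0.97, -0.075, 0.231, 0.018]
wrist_force: [0.4, 0.7, -4.3]
finger_gap: 0.0156
```

```bash
python3 look.py d
```

```text
8.1 0.015556438009903972 [0.5547 0.0123 0.3093] [-0.1867  0.1928  1.8478  0.0232  0.6344  1.5239] [ 0.431   0.6948 -4.3436]
o [ 0.6405 -0.0012  0.1369] lean 0.46684038018521057 yaw -0.1551421261333664 fork_rest [ 0.644  -0.0018  0.1477]
side 212 168
bar 35 [0.6458 0.0079 0.1393] [ 0.6367 -0.0369  0.1311] [0.6533 0.0361 0.1492] [0.1623 0.6445]
top 263 112
bar 33 [0.6454 0.0052 0.1448] [ 0.6371 -0.0375  0.132 ] [0.6533 0.034  0.15  ] [0.1531 0.6446]
wrist bar 209 [ 0.6443 -0.0013  0.144 ] [ 0.6364 -0.04    0.1301] [0.6541 0.0332 0.15  ] [0.155  0.6445]
```

View pics/m_d.png

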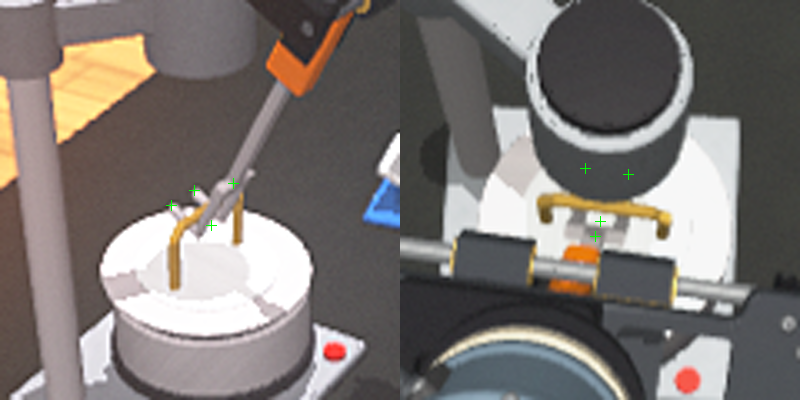

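View pics/side_d.png

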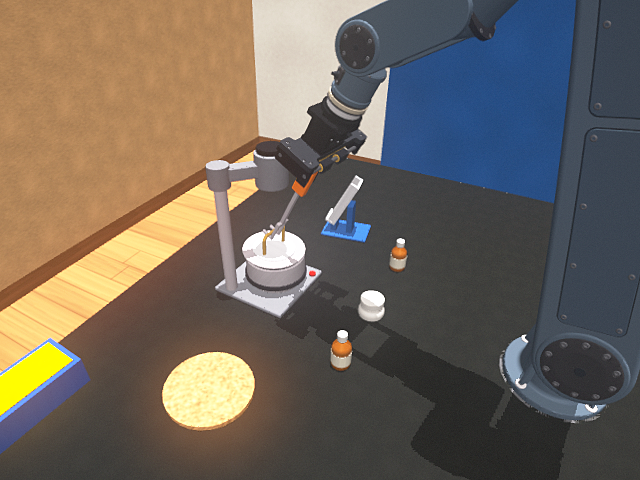

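>>> {"api": "play_rows", "payload": {
  "increments": [
    {"slide": [1, 0, -2], "turn": [0, 0, 0], "fingers": 1},
    {"slide": [3.6, 0, -7.1], "turn": [0, 0, 0], "fingers": 1},
    {"slide": [7.2, 0, -14.3], "turn": [0, 0, 0], "fingers": 1},
    {"slide": [10.8, 0, -21.4], "turn": [0, 0, 0], "fingers": 1},
    {"slide": [13.5, 0, -26.8], "turn": [0, 0, 0], "fingers": 1}
  ]
}}

```text
clock: 8.75
ee_pos: [0.5551, 0.0123, 0.3406]
orientation: [0.97, -0.075, 0.231, 0.018]
wrist_force: [0.1, -0.8, -3.4]
finger_gap: 0.0158
```

>>> {"api": "play_rows", "payload": {
  "increments": [
    {"slide": [0.4, 0, -0.8], "turn": [0, 0, 0], "fingers": 1},
    {"slide": [0.4, 0, -0.8], "turn": [0, 0, 0], "fingers": 1},
    {"slide": [0.4, 0, -0.8], "turn": [0, 0, 0], "fingers": 1},
    {"slide": [0.4, 0, -0.8], "turn": [0, 0, 0], "fingers": 1},
    {"slide": [0.4, 0, -0.8], "turn": [0, 0, 0], "fingers": 1}
  ]
}}

```text
clock: 9.25
ee_pos: [0.5548, 0.0123, 0.341]
orientation: [0.97, -0.075, 0.231, 0.018]
wrist_force: [-0.4, -0.3, -4.3]
finger_gap: 0.016
```

```bash
python3 look.py e
python3 - <<'E'
from h import *
d=vision.read_camera('side'); a=d['pixels'][:,:,::-1]
cv2.imwrite('pics/side_ec.png',cv2.resize(a[140:300,200:360],None,fx=4,fy=4,interpolation=cv2.INTER_CUBIC))
h=hsv(d); m=(h[...,1]<40)&(h[...,2]>200)&box(d,225,325,215,300)
pc,_=cloud(d,m); k=(pc[:,2]>.1)&(pc[:,2]<.15)&(np.hypot(pc[:,0]-.645,pc[:,1])<.08); q=pc[k]; print(len(q),q.mean(0))
A=np.c_[q[:,:2]-q[:,:2].mean(0),np.ones(len(q))]; print(np.linalg.lstsq(A,q[:,2],rcond=None)[0])
E
```

```text
9.25 0.015954421475489894 [0.5548 0.0123 0.341 ] [-0.1866  0.152   1.7998  0.0208  0.7224  1.527 ] [-0.3597 -0.2971 -4.2509]
o [ 0.6408 -0.0012  0.1688] lean 0.4677515367251574 yaw -0.15506962643677513 fork_rest [ 0.6443 -0.0018  0.1795]
side 212 156
bar 36 [0.6451 0.0037 0.1424] [ 0.6356 -0.0358  0.1344] [0.6545 0.0362 0.1498] [0.1633 0.6445]
top 263 106
wrist bar 40 [ 0.642  -0.0043  0.1442] [ 0.6365 -0.0382  0.138 ] [0.6486 0.033  0.1497] [0.1582 0.6427]
1628 [0.6394 0.0073 0.1338]
[ 0.0073 -0.0025  0.1338]
```

View pics/side_ec.png

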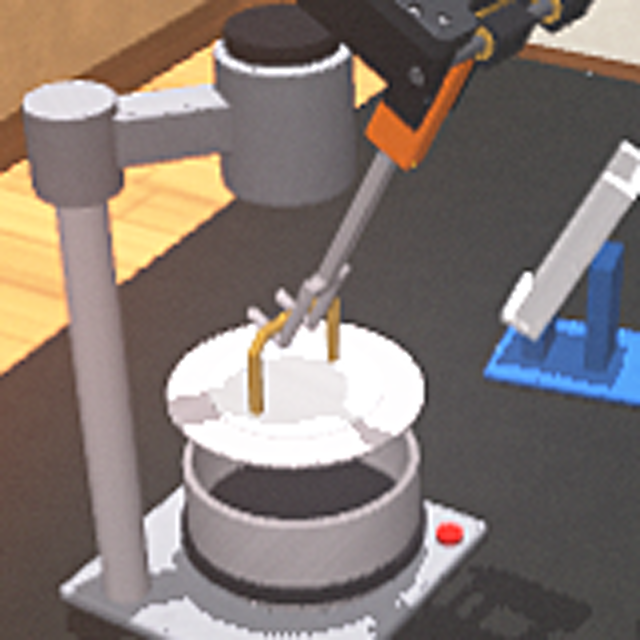

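>>> {"api": "play_rows", "payload": {
  "increments": [
    {"slide": [-2.7, 0, -1.3], "turn": [0, 0, 0], "fingers": 1},
    {"slide": [-9, 0, -4.5], "turn": [0, 0, 0], "fingers": 1},
    {"slide": [-18, 0, -9], "turn": [0, 0, 0], "fingers": 1},
    {"slide": [-28, 0, -14], "turn": [0, 0, 0], "fingers": 1},
    {"slide": [-38, 0, -19], "turn": [0, 0, 0], "fingers": 1}
  ]
}}

```text
clock: 9.95
ee_pos: [0.5116, 0.0191, 0.341]
orientation: [0.97, -0.075, 0.231, 0.018]
wrist_force: [-0.3, 0.1, -5.0]
finger_gap: 0.0156
```

>>> {"api": "play_rows", "payload": {
  "increments": [
    {"slide": [-10, 0, -5], "turn": [0, 0, 0], "fingers": 1},
    {"slide": [-20, 0, -10], "turn": [0, 0, 0], "fingers": 1},
    {"slide": [-29, 0, -14.5], "turn": [0, 0, 0], "fingers": 1},
    {"slide": [-36, 0, -18], "turn": [0, 0, 0], "fingers": 1},
    {"slide": [-40, 0, -20], "turn": [0, 0, 0], "fingers": 1}
  ]
}}

```text
clock: 10.45
ee_pos: [0.4665, 0.0262, 0.3408]
orientation: [0.97, -0.075, 0.231, 0.018]
wrist_force: [0.2, 0.7, -4.8]
finger_gap: 0.016
```

```bash
python3 look.py f
python3 - <<'E'
from h import *
C=np.array([.591,.331])
for psi in (.1,.25):
    e=np.array([np.cos(psi),np.sin(psi)]); o=np.r_[C-.0035*e,.165]
    p,Rt=tcp_for(o,psi); print(p); delta(p,Rt)
E
```

```text
10.45 0.016046204417017536 [0.4665 0.0262 0.3408] [-0.1952  0.0073  1.9664  0.0274  0.7008  1.5139] [ 0.2212  0.6551 -4.8325]
o [0.5524 0.0127 0.1685] lean 0.467541990762293 yaw -0.15488558382791257 fork_rest [0.5559 0.0122 0.1792]
side 244 169
top 256 156
[0.5005 0.3219 0.3371]
slide [ -13.4 -297.5   -2.5] turn [ 0.1158  0.0017 -0.2275] | 297.8 14.6
[0.5029 0.3085 0.3371]
slide [  -9.4 -284.6   -0.5] turn [ 0.1837  0.0017 -0.3613] | 284.8 23.2
```

View pics/side_f.png

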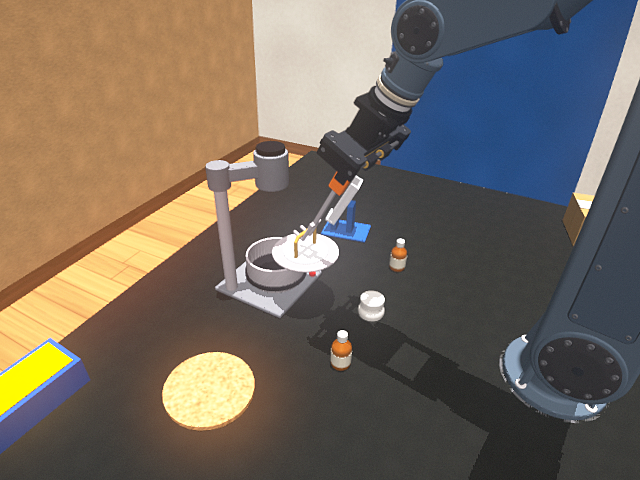

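>>> {"api": "play_rows", "payload": {
  "increments": [
    {"slide": [0, -2, 0], "turn": [0.001, 0, -0.002], "fingers": 1},
    {"slide": [-0.3, -8, 0], "turn": [0.004, 0, -0.009], "fingers": 1},
    {"slide": [-0.7, -18, 0], "turn": [0.01, 0, -0.02], "fingers": 1},
    {"slide": [-1.1, -30, 0], "turn": [0.017, 0, -0.033], "fingers": 1},
    {"slide": [-1.6, -42, 0], "turn": [0.023, 0, -0.046], "fingers": 1}
  ]
}}

```text
clock: 11.1
ee_pos: [0.4727, 0.0688, 0.3401]
orientation: [0.971, -0.05, 0.232, 0.012]
wrist_force: [0.3, 0.1, -4.8]
finger_gap: 0.0161
```

```bash
cat > tgt.py <<'E'
from h import *
import sys
z=float(sys.argv[1]); back=float(sys.argv[2]) if len(sys.argv)>2 else 0; C=np.array([.591,.331]); psi=.2
e=np.array([np.cos(psi),np.sin(psi)]); o=np.r_[C-(.0035+back)*e,z]
p,Rt=tcp_for(o,psi); s=monitor.get_state(); print(p,s['ee_pos'],s['wrist_force'],s['dq']); delta(p,Rt)
E
python3 tgt.py .165
```

```text
[0.5019 0.3129 0.3371] [0.4727 0.0688 0.3401] [ 0.3113  0.06   -4.8066] [ 0.3158  0.0648 -0.0583 -0.1266 -0.0035  0.2412]
slide [   2.2 -245.9    4.5] turn [ 0.1371  0.0019 -0.27  ] | 245.9 17.3
```

>>> {"api": "play_rows", "payload": {
  "increments": [
    {"slide": [0, -12, 0.2], "turn": [0.007, 0, -0.013], "fingers": 1},
    {"slide": [0.2, -24, 0.4], "turn": [0.0135, 0, -0.026], "fingers": 1},
    {"slide": [0.3, -36, 0.6], "turn": [0.02, 0, -0.0395], "fingers": 1},
    {"slide": [0.4, -48, 0.8], "turn": [0.027, 0, -0.053], "fingers": 1},
    {"slide": [0.5, -60, 1], "turn": [0.0335, 0, -0.066], "fingers": 1}
  ]
}}

```text
clock: 11.6
ee_pos: [0.4799, 0.1295, 0.3394]
orientation: [0.973, -0.013, 0.232, 0.003]
wrist_force: [0.9, -0.1, -4.0]
finger_gap: 0.0155
```

>>> {"api": "play_rows", "payload": {
  "increments": [
    {"slide": [0.8, -12, 0.4], "turn": [0.007, 0, -0.013], "fingers": 1},
    {"slide": [1.6, -24, 0.8], "turn": [0.0135, 0, -0.026], "fingers": 1},
    {"slide": [2.4, -36, 1.2], "turn": [0.02, 0, -0.0395], "fingers": 1},
    {"slide": [3.2, -48, 1.6], "turn": [0.027, 0, -0.053], "fingers": 1},
    {"slide": [4, -60, 2], "turn": [0.0335, 0, -0.066], "fingers": 1}
  ]
}}

```text
clock: 12.1
ee_pos: [0.4861, 0.1904, 0.3394]
orientation: [0.972, 0.023, 0.232, -0.006]
wrist_force: [-0.7, -0.3, -5.4]
finger_gap: 0.0157
```

```bash
python3 tgt.py .165
```

```text
[0.5019 0.3129 0.3371] [0.4861 0.1904 0.3394] [-0.6619 -0.3444 -5.3769] [ 0.254   0.0933 -0.1153 -0.0719  0.0266  0.149 ]
slide [  18.2 -121.7   11.8] turn [ 0.0686  0.002  -0.1359] | 123.6 8.7
```

>>> {"api": "play_rows", "payload": {
  "increments": [
    {"slide": [1.6, -12, 1], "turn": [0.007, 0, -0.013], "fingers": 1},
    {"slide": [3.3, -24, 2], "turn": [0.0135, 0, -0.026], "fingers": 1},
    {"slide": [5, -36, 3], "turn": [0.02, 0.001, -0.0395], "fingers": 1},
    {"slide": [6.8, -48, 4.2], "turn": [0.027, 0.001, -0.053], "fingers": 1},
    {"slide": [8.5, -60, 5.5], "turn": [0.0335, 0.001, -0.066], "fingers": 1}
  ]
}}

```text
clock: 12.6
ee_pos: [0.4934, 0.2518, 0.3383]
orientation: [0.971, 0.06, 0.232, -0.014]
wrist_force: [0.4, 0.6, -4.5]
finger_gap: 0.0161
```

```bash
python3 tgt.py .165
```

```text
[0.5019 0.3129 0.3371] [0.4934 0.2518 0.3383] [ 0.3732  0.6023 -4.4749] [ 0.2204  0.1147 -0.1377 -0.0513  0.0315  0.1019]
slide [ 13.6 -59.6   8.3] turn [ 0.0345  0.0009 -0.0688] | 61.7 4.4
```

>>> {"api": "play_rows", "payload": {
  "increments": [
    {"slide": [2.6, -11, 1.6], "turn": [0.0065, 0, -0.013], "fingers": 1},
    {"slide": [5, -21, 3], "turn": [0.012, 0, -0.024], "fingers": 1},
    {"slide": [7.2, -31, 4.3], "turn": [0.018, 0, -0.036], "fingers": 1},
    {"slide": [9, -40, 5.5], "turn": [0.023, 0.001, -0.046], "fingers": 1},
    {"slide": [10.8, -48, 6.5], "turn": [0.0275, 0.001, -0.055], "fingers": 1}
  ]
}}

```text
clock: 13.1
ee_pos: [0.5, 0.3017, 0.3372]
orientation: [0.968, 0.09, 0.232, -0.021]
wrist_force: [0.7, -0.3, -4.1]
finger_gap: 0.0161
```

>>> {"api": "play_rows", "payload": {
  "increments": [
    {"slide": [1.2, -4.5, 0.7], "turn": [0.003, 0, -0.006], "fingers": 1},
    {"slide": [2, -7.5, 1.2], "turn": [0.005, 0, -0.01], "fingers": 1},
    {"slide": [2.4, -9, 1.4], "turn": [0.006, 0, -0.011], "fingers": 1},
    {"slide": [2.4, -9, 1.4], "turn": [0.006, 0, -0.011], "fingers": 1},
    {"slide": [2.4, -9, 1.4], "turn": [0.006, 0, -0.011], "fingers": 1}
  ]
}}

```text
clock: 13.6
ee_pos: [0.501, 0.3108, 0.337]
orientation: [0.968, 0.096, 0.231, -0.023]
wrist_force: [-0.0, 0.0, -4.8]
finger_gap: 0.0159
```

```bash
cat > lid.py <<'E'
from h import *
import sys
s=monitor.get_state(); Rt=R.from_quat(s['orientation']); RL=Rt*R.from_euler('x',np.pi)
o=s['ee_pos']-RL.apply([0,0,LZ]); f=o+RL.apply([.008,0,.008]); print(s['clock'],'o',o,'fork_rest',f)
for n in ('top','side','wrist'):
    d=vision.read_camera(n); im=d['pixels'][:,:,::-1]; cv2.imwrite(f'pics/{n}_{sys.argv[1]}.png',im)
    h=hsv(d); pc,_=cloud(d,(h[...,1]<45)&(h[...,2]>150))
    zt=float(sys.argv[2])
    k=(abs(pc[:,2]-zt)<.006)&(np.hypot(pc[:,0]-f[0],pc[:,1]-f[1])<.1) if len(sys.argv)<5 else (abs(pc[:,2]-zt)<.006)&(np.hypot(pc[:,0]-.591,pc[:,1]-.331)<.1); q=pc[k]
    if len(q)<50: print(n,'few',len(q)); continue
    A=np.c_[q[:,:2]-q[:,:2].mean(0),np.ones(len(q))]; c=np.linalg.lstsq(A,q[:,2],rcond=None)[0]
    (cx,cy),r=cv2.minEnclosingCircle((q[:,:2]*1000).astype(np.float32))
    print(n,len(q),'slope',c,'circle',cx,cy,r)
    h_,S,V=h[...,0],h[...,1],h[...,2]
    b,_=cloud(d,(h_>10)&(h_<28)&(S>90)&(V>50)); kb=(b[:,2]>zt+.04)&(b[:,2]<zt+.058)&(np.hypot(b[:,0]-f[0],b[:,1]-f[1])<.1)
    b=b[kb]
    if len(b)>10: print(n,'bar',len(b),b.mean(0),b.min(0),b.max(0))
E
python3 lid.py g .129;python3 tgt.py .165
```

```text
13.6 o [0.5866 0.328  0.1649] fork_rest [0.5901 0.3286 0.1757]
top 3397 slope [0.0131 0.006  0.1296] circle 593.1023559570312 328.9898376464844 74.3701171875
top bar 142 [0.5916 0.3249 0.1784] [0.5815 0.2906 0.1693] [0.6012 0.3635 0.1844]
side 3955 slope [0.0182 0.0027 0.1293] circle 592.6493530273438 329.80462646484375 74.46268463134766
side bar 72 [0.5865 0.3471 0.1771] [0.5785 0.3064 0.1696] [0.5993 0.3671 0.1819]
wrist 15780 slope [0.0158 0.0056 0.1293] circle 592.662109375 327.8630676269531 73.77499389648438
wrist bar 838 [0.5908 0.3276 0.1787] [0.5809 0.2915 0.1697] [0.6018 0.3639 0.1826]
[0.5019 0.3129 0.3371] [0.5011 0.3108 0.3371] [ 0.6484 -0.0369 -4.4015] [ 0.0004  0.001  -0.0018  0.0007 -0.001  -0.002 ]
slide [ 1.1 -1.9  0.6] turn [ 0.0009  0.0002 -0.0023] | 2.3 0.1
```

View pics/side_g.png

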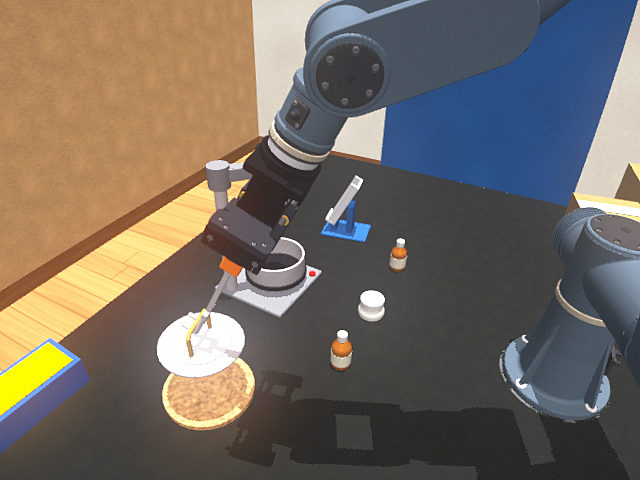

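View pics/top_g.png

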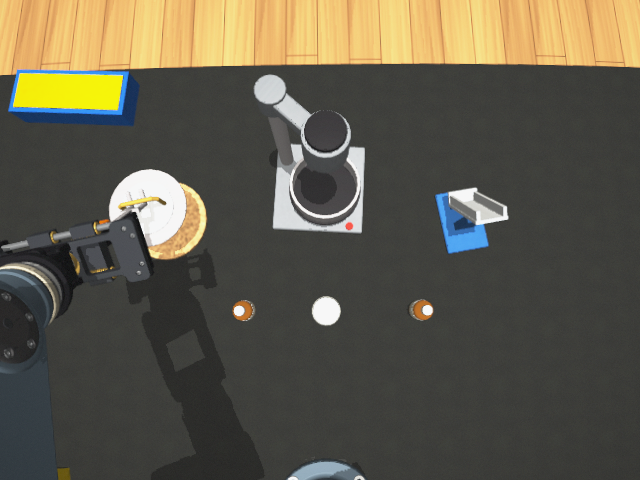

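>>> {"api": "play_rows", "payload": {
  "increments": [
    {"slide": [-0.9, -0.3, 1.8], "turn": [0, 0, 0], "fingers": 1},
    {"slide": [-3.6, -0.7, 7.1], "turn": [0, 0, 0], "fingers": 1},
    {"slide": [-7.2, -1, 14.3], "turn": [0, 0, 0], "fingers": 1},
    {"slide": [-11.2, -1.3, 22.3], "turn": [0, 0, 0], "fingers": 1},
    {"slide": [-15.3, -1.5, 30.4], "turn": [0, 0, 0], "fingers": 1}
  ]
}}

```text
clock: 14.25
ee_pos: [0.5006, 0.3122, 0.3018]
orientation: [0.968, 0.096, 0.231, -0.023]
wrist_force: [0.2, -0.5, -4.0]
finger_gap: 0.0159
```

>>> {"api": "play_rows", "payload": {
  "increments": [
    {"slide": [-4, 0, 8], "turn": [0, 0, 0], "fingers": 1},
    {"slide": [-8, 0, 16], "turn": [0, 0, 0], "fingers": 1},
    {"slide": [-12, 0, 24], "turn": [0, 0, 0], "fingers": 1},
    {"slide": [-15, 0, 30], "turn": [0, 0, 0], "fingers": 1},
    {"slide": [-17, 0, 34], "turn": [0, 0, 0], "fingers": 1}
  ]
}}

```text
clock: 14.75
ee_pos: [0.5006, 0.3121, 0.2629]
orientation: [0.968, 0.096, 0.231, -0.023]
wrist_force: [-0.5, -0.2, -4.0]
finger_gap: 0.0158
```

```bash
python3 lid.py i .055;python3 tgt.py .062
```

```text
14.75 o [0.586  0.3292 0.0906] fork_rest [0.5894 0.3299 0.1014]
top 2776 slope [0.0051 0.0028 0.0551] circle 592.8836059570312 329.35174560546875 74.02104187011719
top bar 108 [0.5906 0.3286 0.1043] [0.5816 0.2938 0.0962] [0.5997 0.3638 0.1092]
side 3745 slope [0.0179 0.0005 0.0544] circle 592.6981201171875 330.2406311035156 75.18418884277344
side bar 74 [0.5867 0.3416 0.1025] [0.5806 0.3012 0.0954] [0.5973 0.3688 0.1076]
wrist 15767 slope [0.0104 0.0036 0.0549] circle 591.4531860351562 329.0788269042969 73.71728515625
wrist bar 840 [0.5898 0.3287 0.1043] [0.5799 0.2924 0.095 ] [0.6003 0.365  0.1077]
[0.5019 0.3129 0.2341] [0.5008 0.3122 0.2636] [ 0.2446  0.3406 -4.3294] [ 0.0013 -0.0117 -0.0124  0.0001 -0.0013 -0.0025]
slide [-12.2  -0.5  26.9] turn [ 0.0012  0.0016 -0.0021] | 29.5 0.2
```

>>> {"api": "play_rows", "payload": {
  "increments": [
    {"slide": [-2.2, 0, 4.4], "turn": [0, 0, 0], "fingers": 1},
    {"slide": [-5, 0, 10], "turn": [0, 0, 0], "fingers": 1},
    {"slide": [-7.6, 0, 15.1], "turn": [0, 0, 0], "fingers": 1},
    {"slide": [-9.5, 0, 18.8], "turn": [0, 0, 0], "fingers": 1},
    {"slide": [-10.4, 0, 20.6], "turn": [0, 0, 0], "fingers": 1}
  ]
}}

```text
clock: 15.4
ee_pos: [0.5005, 0.312, 0.2396]
orientation: [0.968, 0.096, 0.23, -0.023]
wrist_force: [-0.5, -0.1, -4.0]
finger_gap: 0.0157
```

>>> {"api": "play_rows", "payload": {
  "increments": [
    {"slide": [-0.8, 0, 1.6], "turn": [0, 0, 0], "fingers": 1},
    {"slide": [-1.5, 0, 3], "turn": [0, 0, 0], "fingers": 1},
    {"slide": [-2.2, 0, 4.4], "turn": [0, 0, 0], "fingers": 1},
    {"slide": [-2.9, 0, 5.8], "turn": [0, 0, 0], "fingers": 1},
    {"slide": [-3.5, 0, 7], "turn": [0, 0, 0], "fingers": 1}
  ]
}}

```text
clock: 15.9
ee_pos: [0.5011, 0.3124, 0.2325]
orientation: [0.968, 0.096, 0.231, -0.023]
wrist_force: [-0.3, -0.4, -1.3]
finger_gap: 0.0159
```

```bash
python3 lid.py j .026;python3 tgt.py .046
python3 - <<'E'
import cv2
a=cv2.imread('pics/side_j.png'); cv2.imwrite('pics/side_jc.png',cv2.resize(a[290:440,130:300],None,fx=4,fy=4))
E
```

```text
15.9 o [0.5866 0.3295 0.0603] fork_rest [0.5901 0.3302 0.0711]
top 2619 slope [-0.0046  0.0008  0.0261] circle 592.011474609375 330.0830383300781 74.24774932861328
top bar 95 [0.5909 0.327  0.075 ] [0.5812 0.293  0.068 ] [0.5999 0.3638 0.0799]
side 3651 slope [ 0.0019 -0.0042  0.026 ] circle 592.3509521484375 331.5735168457031 75.53880310058594
side bar 77 [0.588  0.3377 0.0741] [0.5809 0.2969 0.0667] [0.5992 0.3676 0.0785]
wrist 15774 slope [0.     0.0015 0.0258] circle 591.3294067382812 328.9905090332031 73.72991180419922
wrist bar 852 [0.5903 0.3287 0.0753] [0.5802 0.2923 0.0661] [0.6006 0.3652 0.0794]
[0.5019 0.3129 0.2181] [0.5011 0.3124 0.2325] [-0.3885 -0.2392 -2.136 ] [-0.0018 -0.0024 -0.0009 -0.0003  0.0035  0.0005]
slide [-5.7 -0.4 13.2] turn [ 0.001   0.001  -0.0019] | 14.4 0.1
```

View pics/side_jc.png

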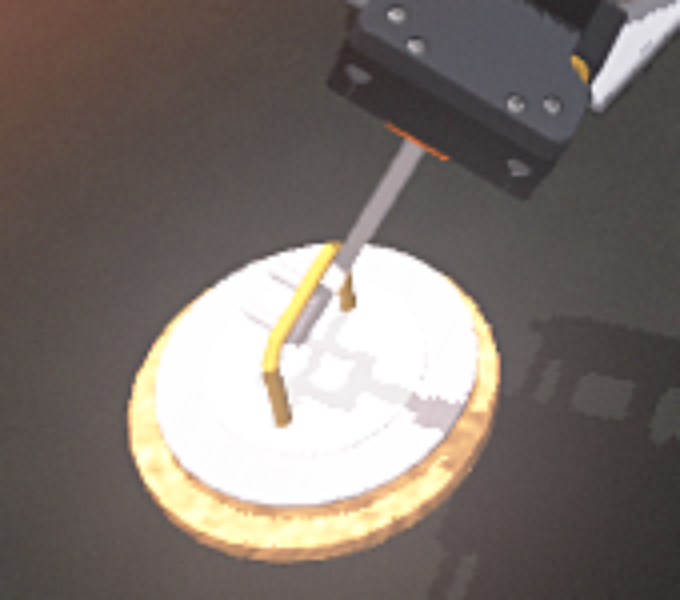

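>>> {"api": "play_rows", "payload": {
  "increments": [
    {"slide": [-1, 0, 2.2], "turn": [0, 0, 0], "fingers": 1},
    {"slide": [-2.8, 0, 5.6], "turn": [0, 0, 0], "fingers": 1},
    {"slide": [-4.6, 0, 9.2], "turn": [0, 0, 0], "fingers": 1},
    {"slide": [-6.3, 0, 12.6], "turn": [0, 0, 0], "fingers": 1},
    {"slide": [-7.3, 0, 14.4], "turn": [0, 0, 0], "fingers": 1}
  ]
}}

```text
clock: 16.55
ee_pos: [0.501, 0.3123, 0.2157]
orientation: [0.968, 0.096, 0.231, -0.023]
wrist_force: [-0.5, -0.7, -1.8]
finger_gap: 0.0157
```

>>> {"api": "play_rows", "payload": {
  "increments": [
    {"slide": [0, 0, 0], "turn": [0, 0, 0], "fingers": 1},
    {"slide": [0, 0, 0], "turn": [0, 0, 0], "fingers": 1},
    {"slide": [0, 0, 0], "turn": [0, 0, 0], "fingers": 1},
    {"slide": [0, 0, 0], "turn": [0, 0, 0], "fingers": 1},
    {"slide": [0, 0, 0], "turn": [0, 0, 0], "fingers": 1}
  ]
}}

```text
clock: 17.05
ee_pos: [0.5011, 0.3123, 0.2159]
orientation: [0.968, 0.096, 0.231, -0.023]
wrist_force: [-0.3, -0.4, -2.0]
finger_gap: 0.0161
```

```bash
python3 lid.py k .026;python3 tgt.py .044; python3 tgt.py .044 .1;  python3 - <<'E'
import cv2
a=cv2.imread('pics/side_k.png'); cv2.imwrite('pics/side_kc.png',cv2.resize(a[290:440,130:300],None,fx=4,fy=4))
E
```

```text
17.05 o [0.5866 0.3295 0.0437] fork_rest [0.5901 0.3302 0.0545]
top 2612 slope [-0.0023 -0.0007  0.0261] circle 591.73974609375 329.98712158203125 74.21746063232422
top bar 91 [0.5908 0.327  0.0752] [0.5813 0.2939 0.067 ] [0.5999 0.3642 0.081 ]
side 3601 slope [ 0.0012 -0.0027  0.026 ] circle 591.1306762695312 330.06414794921875 74.85942077636719
side bar 80 [0.5886 0.3339 0.0741] [0.5813 0.2956 0.0661] [0.599  0.3672 0.0781]
wrist 17445 slope [0.0003 0.0015 0.0258] circle 591.3096313476562 329.10711669921875 73.71630096435547
wrist bar 963 [0.5902 0.3287 0.0752] [0.5804 0.2923 0.066 ] [0.6007 0.3655 0.0791]
[0.5019 0.3129 0.2161] [0.501  0.3123 0.2158] [ 0.1952 -0.3495 -0.0958] [ 0.0019  0.0012  0.0003 -0.0009  0.0007 -0.0014]
slide [ 1.  -0.4  0.2] turn [ 0.0011  0.0014 -0.0019] | 1.1 0.1
[0.4039 0.2931 0.2161] [0.501  0.3123 0.2158] [ 0.1952 -0.3495 -0.0958] [ 0.0019  0.0012  0.0003 -0.0009  0.0007 -0.0014]
slide [-88.2  -0.2 -45. ] turn [ 0.0011  0.0014 -0.0019] | 99.0 0.1
```

View pics/side_kc.png

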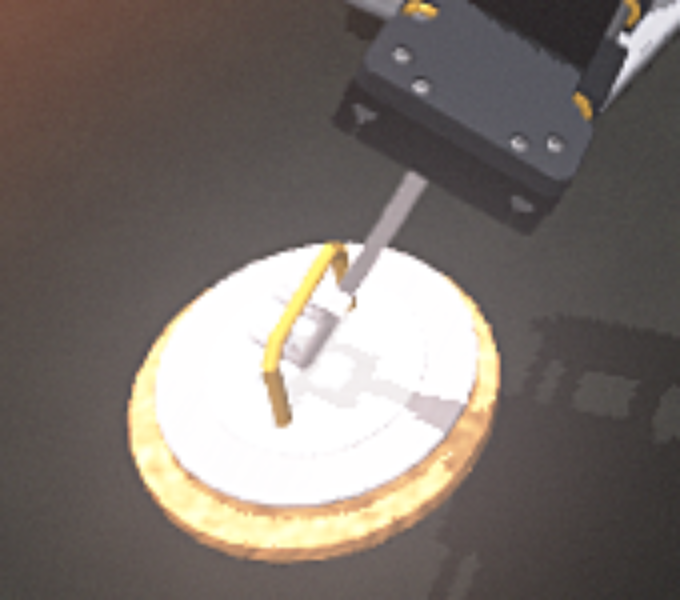

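View pics/wrist_k.png

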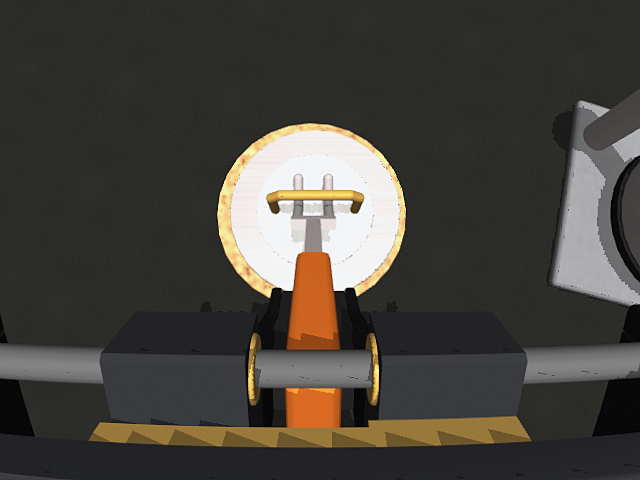

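>>> {"api": "play_rows", "payload": {
  "increments": [
    {"slide": [-4, 0, -2], "turn": [0, 0, 0], "fingers": 1},
    {"slide": [-13, 0, -6.6], "turn": [0, 0, 0], "fingers": 1},
    {"slide": [-25, 0, -12.7], "turn": [0, 0, 0], "fingers": 1},
    {"slide": [-37, 0, -18.8], "turn": [0, 0, 0], "fingers": 1},
    {"slide": [-45, 0, -22.8], "turn": [0, 0, 0], "fingers": 1}
  ]
}}

```text
clock: 17.7
ee_pos: [0.4491, 0.3018, 0.2155]
orientation: [0.968, 0.096, 0.23, -0.023]
wrist_force: [-0.3, -0.5, -1.4]
finger_gap: 0.0158
```

>>> {"api": "play_rows", "payload": {
  "increments": [
    {"slide": [2, 0, -8], "turn": [0, 0, 0], "fingers": 1},
    {"slide": [10, 0, -26], "turn": [0, 0, 0], "fingers": 1},
    {"slide": [24, 0, -54], "turn": [0, 0, 0], "fingers": 1},
    {"slide": [38, 0, -84], "turn": [0, 0, 0], "fingers": 1},
    {"slide": [46, 0, -100], "turn": [0, 0, 0], "fingers": 1}
  ]
}}

```text
clock: 18.2
ee_pos: [0.4464, 0.3019, 0.3297]
orientation: [0.967, 0.096, 0.233, -0.024]
wrist_force: [0.3, 0.9, -1.7]
finger_gap: 0.0159
```

```bash
python3 lid.py l .026 0 1
python3 - <<'E'
from h import *
# target: above cradle: seat +120mm vertical, with TCP recorded at grasp
RL=lift_R(.157,.469); 
Rt=R.from_quat([0.9699,0.0764,0.2305,-0.0192]); p0=np.array([.5312,-.3065,.2162])
s=monitor.get_state(); print(s['qpos'],s['ee_pos'])
delta(p0+[0,0,.12],Rt)
delta(np.array([.46,0.0,.35]),tool_for_lifter(lift_R(0,.47)))
E
```

```text
18.2 o [0.5326 0.3196 0.1579] fork_rest [0.536  0.3202 0.1686]
top 3302 slope [-0.0014 -0.0007  0.0261] circle 592.4120483398438 329.51898193359375 74.52128601074219
top bar 90 [0.5912 0.3254 0.0751] [0.5813 0.2922 0.0662] [0.6001 0.3651 0.0804]
side 3821 slope [ 0.0018 -0.0029  0.026 ] circle 591.4041137695312 330.5531311035156 74.83878326416016
side bar 74 [0.5881 0.3361 0.0742] [0.5812 0.2968 0.0669] [0.5969 0.3669 0.079 ]
wrist 9841 slope [0.0033 0.0021 0.0258] circle 590.808837890625 329.3116760253906 73.7823257446289
wrist bar 306 [0.5897 0.3276 0.0748] [0.5802 0.2925 0.0661] [0.5989 0.3646 0.0793]
[ 0.4491  0.1586  1.8356 -0.1755  0.6966  1.9306] [0.4459 0.3015 0.3275]
slide [-28.2 612.9 -24.5] turn [-0.0171 -0.0041  0.037 ] | 614.0 2.3
slide [-30.3 298.3 -40.9] turn [-0.0905 -0.0009  0.1767] | 302.7 11.4
```

View pics/side_l.png

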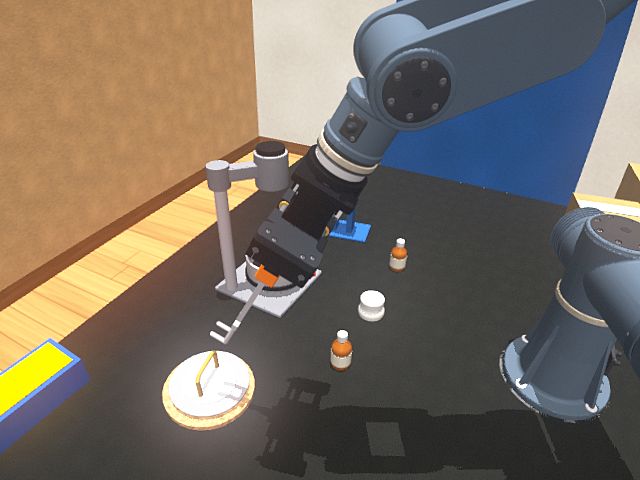

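>>> {"api": "play_rows", "payload": {
  "increments": [
    {"slide": [-2, 10, -1], "turn": [0, 0, 0.003], "fingers": 1},
    {"slide": [-6, 34, -3], "turn": [-0.002, 0, 0.006], "fingers": 1},
    {"slide": [-12, 70, -6.5], "turn": [-0.004, 0, 0.01], "fingers": 1},
    {"slide": [-20, 110, -10], "turn": [-0.006, 0, 0.014], "fingers": 1},
    {"slide": [-27, 150, -14], "turn": [-0.008, 0, 0.018], "fingers": 1}
  ]
}}

```text
clock: 18.85
ee_pos: [0.4438, 0.1469, 0.3255]
orientation: [0.969, 0.087, 0.23, -0.021]
wrist_force: [1.3, -2.0, -2.1]
finger_gap: 0.0161
```

>>> {"api": "play_rows", "payload": {
  "increments": [
    {"slide": [-7, 40, -3.5], "turn": [0, 0, 0.003], "fingers": 1},
    {"slide": [-14, 80, -7], "turn": [-0.002, 0, 0.006], "fingers": 1},
    {"slide": [-20, 120, -10], "turn": [-0.004, 0, 0.01], "fingers": 1},
    {"slide": [-27, 160, -14], "turn": [-0.006, 0, 0.014], "fingers": 1},
    {"slide": [-32, 190, -16], "turn": [-0.008, 0, 0.018], "fingers": 1}
  ]
}}

```text
clock: 19.35
ee_pos: [0.4413, -0.049, 0.3238]
orientation: [0.97, 0.076, 0.229, -0.019]
wrist_force: [0.2, 0.6, -1.1]
finger_gap: 0.0157
```

```bash
cat > ret.py <<'E'
from h import *
import sys
Rt=R.from_quat([0.9699,0.0764,0.2305,-0.0192]); p0=np.array([.5312,-.3065,.2162])
s=monitor.get_state(); print(s['qpos'],s['ee_pos'],s['wrist_force'],s['clock'])
for z in sys.argv[1:]: delta(p0+[0,0,float(z)],Rt)
E
python3 ret.py .12
```

```text
[-0.5781 -0.0037  2.0314  0.432   0.8078  0.583 ] [ 0.4413 -0.049   0.3238] [ 0.1637  0.6152 -1.1272] 19.35
slide [ 49.2 268.3   9.9] turn [-0.0005  0.002  -0.0007] | 273.0 0.1
```

>>> {"api": "play_rows", "payload": {
  "increments": [
    {"slide": [6, 35, 1.3], "turn": [0, 0, 0], "fingers": 1},
    {"slide": [14, 78, 2.9], "turn": [0, 0, 0], "fingers": 1},
    {"slide": [22.5, 123, 4.5], "turn": [0, 0, 0], "fingers": 1},
    {"slide": [31, 168, 6.2], "turn": [0, 0, 0], "fingers": 1},
    {"slide": [38, 208, 7.7], "turn": [0, 0, 0], "fingers": 1}
  ]
}}

```text
clock: 19.85
ee_pos: [0.5101, -0.2512, 0.3314]
orientation: [0.97, 0.075, 0.228, -0.02]
wrist_force: [0.5, 0.2, -1.6]
finger_gap: 0.0158
```

>>> {"api": "play_rows", "payload": {
  "increments": [
    {"slide": [5, 25, 1], "turn": [0, 0, 0], "fingers": 1},
    {"slide": [8, 43, 1.6], "turn": [0, 0, 0], "fingers": 1},
    {"slide": [10, 53, 2], "turn": [0, 0, 0], "fingers": 1},
    {"slide": [10.5, 57, 2.1], "turn": [0, 0, 0], "fingers": 1},
    {"slide": [10.5, 57, 2.1], "turn": [0, 0, 0], "fingers": 1}
  ]
}}

```text
clock: 20.35
ee_pos: [0.5285, -0.3056, 0.333]
orientation: [0.971, 0.075, 0.228, -0.021]
wrist_force: [-1.0, -0.1, -1.9]
finger_gap: 0.0155
```

```bash
python3 ret.py .12 .03 0; python3 look.py n
```

```text
[-0.9035  0.3001  1.614   0.4688  1.0445  0.3121] [ 0.5285 -0.3056  0.333 ] [-1.0412 -0.0826 -1.8935] 20.35
slide [ 3.7  1.3 -1.8] turn [-0.0025  0.0054 -0.0039] | 4.3 0.4
slide [-36.4   1.9  78.8] turn [-0.0025  0.0054 -0.0039] | 86.8 0.4
slide [-49.7   2.  105.7] turn [-0.0025  0.0054 -0.0039] | 116.8 0.4
20.35 0.01546785488207169 [ 0.5285 -0.3056  0.333 ] [-0.9035  0.3001  1.614   0.4688  1.0445  0.3121] [-1.0412 -0.0826 -1.8935]
o [ 0.6132 -0.2912  0.1602] lean 0.461389145676322 yaw 0.15232569715154232 fork_rest [ 0.6168 -0.2908  0.1709]
side 276 113
top 426 121
```

View pics/m_n.png

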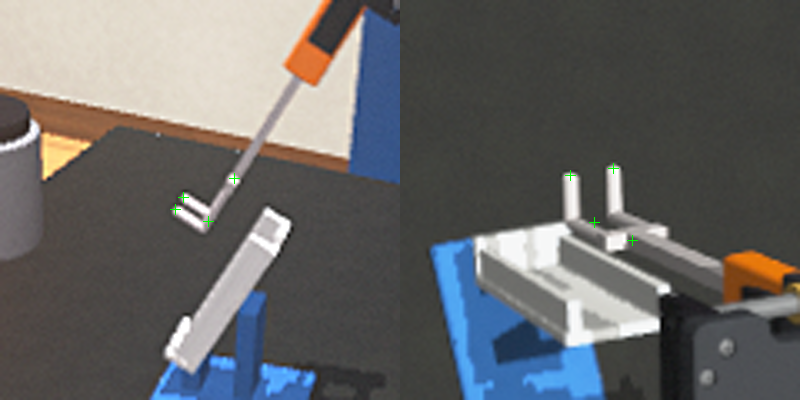

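View pics/w_n.png

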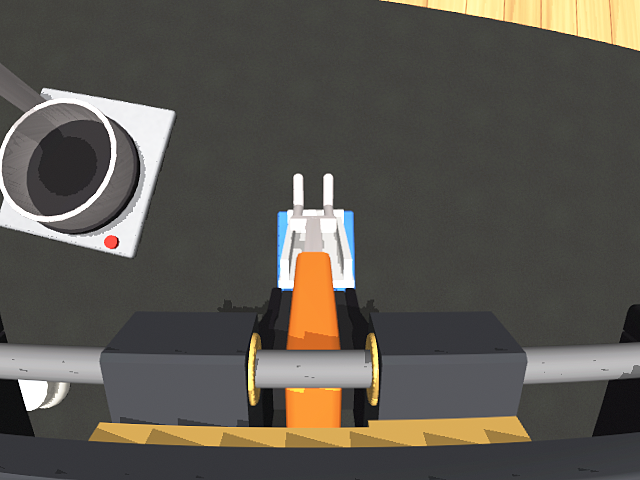

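>>> {"api": "play_rows", "payload": {
  "increments": [
    {"slide": [0, 0.6, 6], "turn": [-0.0025, 0.0054, -0.0039], "fingers": 1},
    {"slide": [-6, 1.2, 22], "turn": [-0.0025, 0.0054, -0.0039], "fingers": 1},
    {"slide": [-16, 1.7, 44], "turn": [-0.0025, 0.0054, -0.0039], "fingers": 1},
    {"slide": [-27, 1.9, 66], "turn": [-0.0025, 0.0054, -0.0039], "fingers": 1},
    {"slide": [-33.4, 1.9, 78.8], "turn": [-0.0025, 0.0054, -0.0039], "fingers": 1}
  ]
}}

```text
clock: 21.0
ee_pos: [0.5333, -0.3036, 0.2462]
orientation: [0.97, 0.077, 0.23, -0.02]
wrist_force: [0.2, 0.6, -2.2]
finger_gap: 0.0158
```

>>> {"api": "play_rows", "payload": {
  "increments": [
    {"slide": [0, 0, 0], "turn": [0, 0, 0], "fingers": 1},
    {"slide": [0, 0, 0], "turn": [0, 0, 0], "fingers": 1},
    {"slide": [0, 0, 0], "turn": [0, 0, 0], "fingers": 1},
    {"slide": [0, 0, 0], "turn": [0, 0, 0], "fingers": 1},
    {"slide": [0, 0, 0], "turn": [0, 0, 0], "fingers": 1}
  ]
}}

```text
clock: 21.5
ee_pos: [0.5337, -0.3039, 0.2472]
orientation: [0.97, 0.077, 0.23, -0.019]
wrist_force: [1.0, -0.3, -1.4]
finger_gap: 0.016
```

```bash
python3 ret.py .03 0; python3 look.py o
```

```text
[-0.8954  0.4084  1.7184  0.5484  0.852   0.1831] [ 0.5337 -0.3039  0.2472] [ 0.9809 -0.258  -1.4315] 21.5
slide [-3.   2.1 -0.4] turn [-0.0009  0.0001  0.002 ] | 3.7 0.1
slide [-16.5   2.2  26.4] turn [-0.0009  0.0001  0.002 ] | 31.2 0.1
21.5 0.016021092205170503 [ 0.5337 -0.3039  0.2472] [-0.8954  0.4084  1.7184  0.5484  0.852   0.1831] [ 0.9809 -0.258  -1.4315]
o [ 0.6194 -0.2898  0.0749] lean 0.46674976659205486 yaw 0.15893592765352968 fork_rest [ 0.6229 -0.2892  0.0856]
side 272 140
top 409 130
```

View pics/m_o.png

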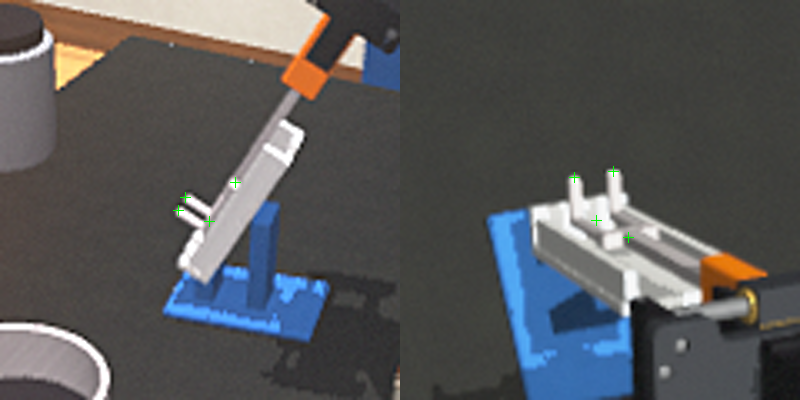

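View pics/w_o.png

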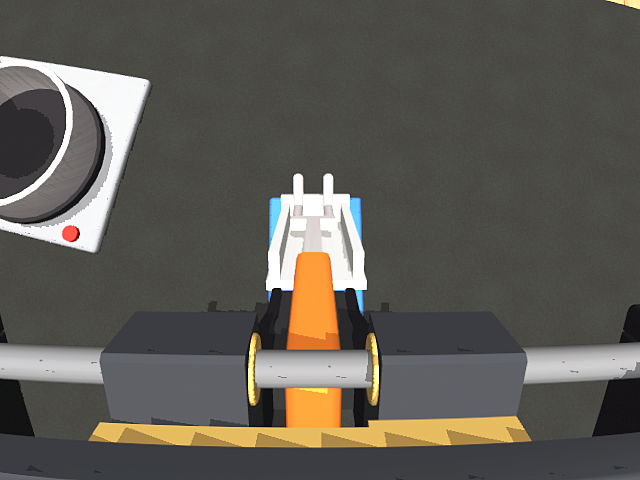

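>>> {"api": "play_rows", "payload": {
  "increments": [
    {"slide": [-1, 1.2, 4], "turn": [0, 0, 0.002], "fingers": 1},
    {"slide": [-4, 2.2, 10], "turn": [0, 0, 0.002], "fingers": 1},
    {"slide": [-8, 2.2, 16], "turn": [0, 0, 0.002], "fingers": 1},
    {"slide": [-12, 2.2, 22], "turn": [0, 0, 0.002], "fingers": 1},
    {"slide": [-14.5, 2.2, 25], "turn": [0, 0, 0.002], "fingers": 1}
  ]
}}

```text
clock: 22.15
ee_pos: [0.5315, -0.3057, 0.2164]
orientation: [0.97, 0.076, 0.229, -0.021]
wrist_force: [-5.5, 0.0, 8.4]
finger_gap: 0.0157
```

>>> {"api": "play_rows", "payload": {
  "increments": [
    {"slide": [0, 0, 0], "turn": [0, 0, 0], "fingers": 1},
    {"slide": [0, 0, 0], "turn": [0, 0, 0], "fingers": 1},
    {"slide": [0, 0, 0], "turn": [0, 0, 0], "fingers": 1},
    {"slide": [0, 0, 0], "turn": [0, 0, 0], "fingers": 1},
    {"slide": [0, 0, 0], "turn": [0, 0, 0], "fingers": 1}
  ]
}}

```text
clock: 22.65
ee_pos: [0.5316, -0.3056, 0.2165]
orientation: [0.97, 0.076, 0.23, -0.021]
wrist_force: [-1.0, 1.2, 0.4]
finger_gap: 0.0157
```

```bash
python3 ret.py 0; python3 look.py p
```

```text
[-0.9007  0.4529  1.7489  0.5845  0.7937  0.1275] [ 0.5316 -0.3056  0.2165] [-0.9866  1.2324  0.4353] 22.65
slide [-0.6  0.8  0. ] turn [-0.0033  0.0017 -0.0011] | 1.0 0.2
22.65 0.0157348415758899 [ 0.5316 -0.3056  0.2165] [-0.9007  0.4529  1.7489  0.5845  0.7937  0.1275] [-0.9866  1.2324  0.4353]
o [ 0.6169 -0.291   0.044 ] lean 0.4650925460144129 yaw 0.1554479551775311 fork_rest [ 0.6205 -0.2905  0.0548]
side 273 150
top 405 135
```

View pics/m_p.png

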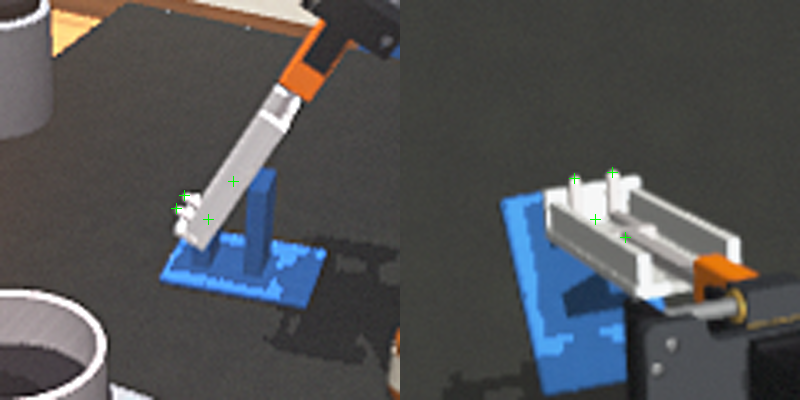

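View pics/w_p.png

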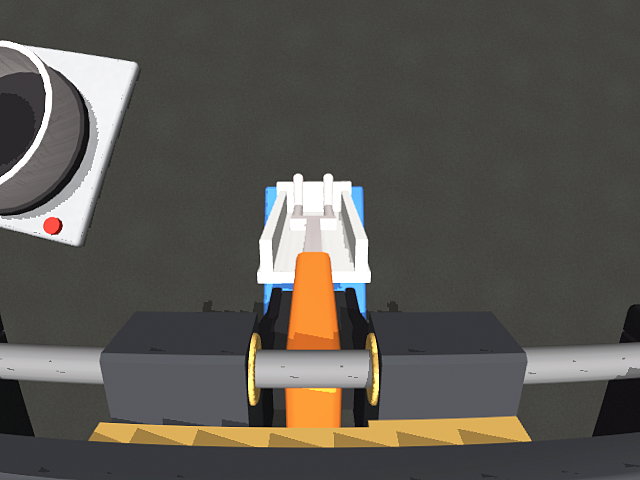

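>>> {"api": "play_rows", "payload": {
  "increments": [
    {"slide": [0, 0, 0], "turn": [0, 0, 0], "fingers": 0.5},
    {"slide": [0, 0, 0], "turn": [0, 0, 0], "fingers": 0},
    {"slide": [0, 0, 0], "turn": [0, 0, 0], "fingers": -0.5},
    {"slide": [0, 0, 0], "turn": [0, 0, 0], "fingers": -1},
    {"slide": [0, 0, 0], "turn": [0, 0, 0], "fingers": -1}
  ]
}}

```text
clock: 23.3
ee_pos: [0.5316, -0.3057, 0.2165]
orientation: [0.97, 0.076, 0.23, -0.021]
wrist_force: [0.7, -0.0, 0.1]
finger_gap: 0.0461
```

>>> {"api": "play_rows", "payload": {
  "increments": [
    {"slide": [0, 0, 0], "turn": [0, 0, 0], "fingers": -1},
    {"slide": [0, 0, 0], "turn": [0, 0, 0], "fingers": -1},
    {"slide": [0, 0, 0], "turn": [0, 0, 0], "fingers": -1},
    {"slide": [0, 0, 0], "turn": [0, 0, 0], "fingers": -1},
    {"slide": [0, 0, 0], "turn": [0, 0, 0], "fingers": -1}
  ]
}}

```text
clock: 23.8
ee_pos: [0.5316, -0.3057, 0.2165]
orientation: [0.97, 0.076, 0.23, -0.021]
wrist_force: [0.2, 1.0, 0.6]
finger_gap: 0.0836
```

>>> {"api": "play_rows", "payload": {
  "increments": [
    {"slide": [0, 0, -5], "turn": [0, 0, 0], "fingers": -1},
    {"slide": [0, 0, -20], "turn": [0, 0, 0], "fingers": -1},
    {"slide": [0, 0, -50], "turn": [0, 0, 0], "fingers": -1},
    {"slide": [0, 0, -85], "turn": [0, 0, 0], "fingers": -1},
    {"slide": [0, 0, -120], "turn": [0, 0, 0], "fingers": -1}
  ]
}}

```text
clock: 24.3
ee_pos: [0.4775, -0.3147, 0.3256]
orientation: [0.97, 0.076, 0.229, -0.021]
wrist_force: [-0.0, 1.1, 0.8]
finger_gap: 0.087
```

```bash
python3 - <<'E'
from h import *
s=monitor.get_state(); print(s['clock'],s['finger_gap'],s['ee_pos'],s['wrist_force'])
RL=lift_R(0.165,0.47); seat=np.array([.6196,-.2911,.045])
for n in ('side','top','wrist'):
    d=vision.read_camera(n); cv2.imwrite(f'pics/{n}_q.png',d['pixels'][:,:,::-1])
    h=hsv(d);H,S,V=h[...,0],h[...,1],h[...,2]
    pc,uv=cloud(d,(H>4)&(H<25)&(S>150)&(V>60)); q=RL.inv().apply(pc-seat); k=(abs(q[:,0])<.03)&(abs(q[:,1])<.03)&(q[:,2]>.13)&(q[:,2]<.26)
    q=q[k]; print(n,len(q),np.percentile(q,[2,50,98],axis=0) if len(q) else '')
E
python3 lid.py q .026 0 1
```

```text
24.3 0.08701097334156853 [ 0.4775 -0.3147  0.3256] [-0.0054  1.0803  0.7934]
side 371 [[-0.0147  0.0002  0.1541]
 [-0.0006  0.0092  0.2   ]
 [ 0.0132  0.0133  0.2437]]
top 718 [[-0.013  -0.0048  0.1571]
 [ 0.0044  0.0082  0.2164]
 [ 0.0144  0.0103  0.2465]]
wrist 960 [[-0.0151 -0.0073  0.1587]
 [ 0.0134  0.0002  0.2175]
 [ 0.0139  0.0077  0.2456]]
24.45 o [ 0.5644 -0.3028  0.1549] fork_rest [ 0.5679 -0.3022  0.1657]
top 3476 slope [-0.0009 -0.0013  0.0261] circle 591.749755859375 330.01483154296875 74.64004516601562
side 3824 slope [ 0.0013 -0.0023  0.026 ] circle 591.0762329101562 329.3113708496094 75.6549301147461
wrist few 0
```

View pics/side_q.png

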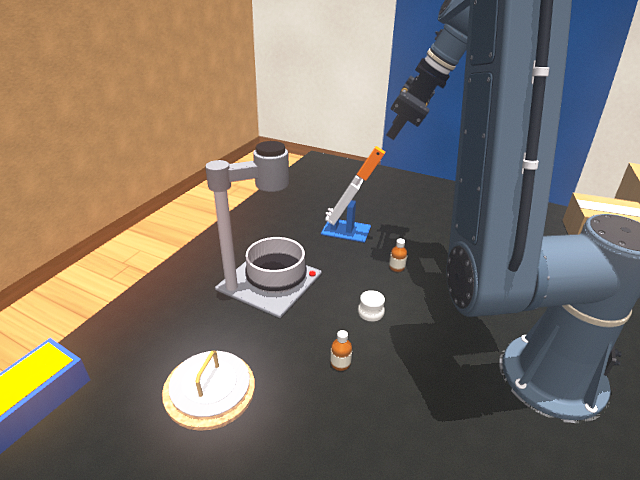

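View pics/top_q.png

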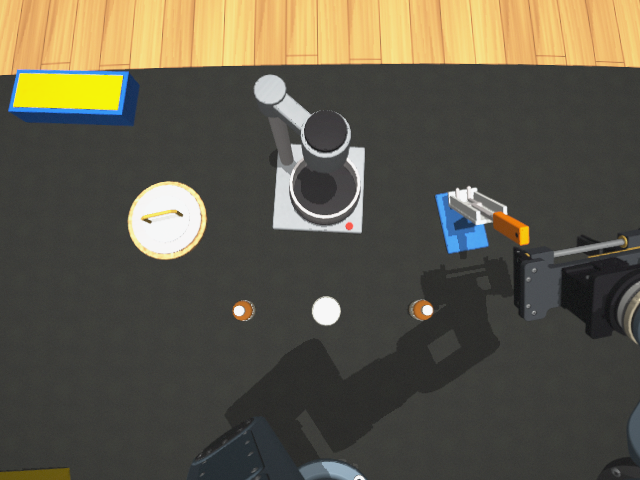

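The lid lies centred on the cork (pixel 167,220 in top view), and the lifter is back in its cradle at (490,215), where it started. The bottles and jar (243,310; 422,310; 326,310) haven't moved. One settling call, then I hand in.

>>> {"api": "play_rows", "payload": {
  "increments": [
    {"slide": [0, 0, -5], "turn": [0, 0, 0], "fingers": -1},
    {"slide": [0, 0, -10], "turn": [0, 0, 0], "fingers": -1},
    {"slide": [0, 0, -10], "turn": [0, 0, 0], "fingers": -1},
    {"slide": [0, 0, -10], "turn": [0, 0, 0], "fingers": -1},
    {"slide": [0, 0, -10], "turn": [0, 0, 0], "fingers": -1}
  ]
}}

```text
clock: 25.1
ee_pos: [0.4737, -0.3148, 0.3318]
orientation: [0.97, 0.076, 0.229, -0.022]
wrist_force: [1.0, -0.4, -0.1]
finger_gap: 0.0871
```

Run:
```python
from h import *
s=monitor.get_state(); print(s['clock'],s['finger_gap'],s['ee_pos'],abs(s['dq']).max())
print(ctrl.sign_off())
```

```text
25.1 0.08713855913204406 [ 0.4737 -0.3148  0.3318] 0.0015106522860922314
the job is handed in; nothing more can be done
None
```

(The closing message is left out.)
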